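Feel out the heavy side of a whirler wheel

ROBOT

A 6-joint arm with a two-finger parallel gripper is mounted at the origin on the work surface. World frame = base frame: x ahead of the robot, y to its left, z up, the work surface at z = 0. Lengths are in m, angles in rad, forces in N, time in s.
With the tool pointing down it reaches from about 0.25 to 0.775 m from the base axis. Payload 4 kg.
Tool frame: the origin (TCP) lies at the centre of the arm's flange, where the gripper is bolted on; the fingertips stand ahead of it and the grasp point (between the pads) lies 180 mm ahead of it (robot.tcp_to_tips is the z of the fingertips in the tool frame, in m); z points along the fingers, y is the direction in which the jaws open and shut (so a half turn about z gives the same grasp; the last joint's range is limited). The gripper opens to 94 mm and grips with 3 to 60 N. Pads are 16 mm wide; open, the fingers measure 119 mm over their backs; the gripper's body (75 mm by 177 mm) begins 78 mm behind the grasp point.
Start: joints at [-1.309, 0.087, 1.371, -0, 1.684, -0.103], TCP at [0.196, -0.514, 0.405] pointing down, gripper open.
Joint ranges: [-3.1, 3.1], [-0.76, 2.03], [0.27, 2.55], [-1.08, 4.22], [0.17, 2.65], [-2.57, 2.57]. Speed limits (rad/s): [2.79, 2.79, 3.14, 3.14, 3.14, 3.14].

INTERFACE

Orientations are given as [roll, pitch, yaw] about the fixed x, y, z axes, in that order (R = Rz(yaw) Ry(pitch) Rx(roll)).
In Python, from bench import robot gives the robot as it stands.
- The arm moves only by the tool move_arm, never from a script. Its argument "increments" is a list that holds one entry, the list of rows, each a list of 7 numbers: the opening, from 0 (shut) to 1 (fully open), then the shift along the tool's x, y, z as a fraction of full scale, then the turn, a rotation vector about the tool's x, y, z as a fraction of full scale. In form: [[[jaw, dx, dy, dz, rx, ry, rz], ...]]. A call has 1 to 8 rows; each row is the pose to reach, as a shift and turn from the pose commanded when the call began, along the tool's axes at that moment; what a row does not reach only later rows make up. Full scale, the value 1, is 0.1 m for a shift and pi/2 rad for a turn. A row lasts 1/12 s, in which the tool goes at most 41.7 mm and 7.16 degrees, less where a joint would pass 70% of its speed; a pose out of reach is approached as far as the arm can. A call with a number of a shift or a turn outside -1 to 1 is refused whole. A call with a gripper value outside its range is refused whole. The fingers move at their own pace and stop on an object; the grip force is fixed at half the most. Time passes only in rows, so rows that repeat a pose let the fingers close. It gives the time, the measured TCP pose, the force and the opening at its end, in the units of the state.
- robot.get_obs(): the state, without advancing time (a new reading comes with each control period).
- robot.snapshot(name): name is "scene" or "top"; returns (picture, depth): 480x640x3 uint8, red, green, blue; 480x640 float32, m along the optical axis (not along the pixel's ray), 0 where there is no reading.
- robot.camera_params(name): a dict with "mtx" (3x3 intrinsics, pixels), "k1" (the pictures are not rectified: a ray, as slopes to the right and down, at radius r is drawn at 1 + k1 r^2 times it, then the intrinsics apply), "R" (3x3) and "t" (3): a world point X has camera coordinates R X + t. Camera axes: x right, y down, z forward; pixel columns grow to the right and rows downward; lengths in m; the calibration is good to about 2 mm. A picture is of the moment at which its call begins. camera_params takes no time and is no camera call.
- robot.close_job(): hands the job in, once; it reports no verdict.
The state is a dict: "time": time; "joint_positions": joint angles; "qvel": joint speeds; "joint_torque": joint torques, N m; "tool_pos": TCP position; "ee_rot": TCP orientation; "wrist_force": force on the tool from outside, world axes, zero at the start; "wrist_torque": the same for the moment, N m; "width": finger opening in m.
Only numpy, scipy, OpenCV 4.12 (cv2) and the standard library are available. Lean on these libraries where they do the work, as an engineer would, in place of code of your own. Each camera call takes 0.05 s, during which the arm holds its last target.

TASK

Steady the balancing stand by hanging the turquoise ballast pail by its handle on the stand's brass double hook and letting go of it. Then take the red crank handle and turn the dark wheel through at least one full turn, feeling which side of it is heavy (the weight is hidden inside and the stiff bearing lets the wheel stay wherever it is left), and bring the heavy side straight down. Finish while still gripping the red handle, with the wheel held still, and leave the other things on the table where they are.

Things in the scene. Friction and masses are not known exactly. Their poses are not given: they have to be found in the camera images.
- pail: Loose turquoise ballast pail, full of clay, 0.6 kg: closed drum 100 mm across and 60 mm high, with a rigid upright steel handle over it. Origin at the centre of its underside.
- pail_bar (a point): Middle of the pail's wooden handle bar, 150 mm above the pail's underside. The bar is round, 12 mm thick and runs along this point's x axis; between its two steel posts, 8 mm thick, 112 mm is clear, and 84 mm between the drum's top and the bar. z points up. The prongs of the hook must pass through this opening, under the bar and over the drum, before the bar is lowered.
- stand: Balancing stand, fixed to the table, turned a little either way: grey base 170 x 170 x 20 mm and an upright 100 mm wide (along its x) and 205 mm high. Origin at table level under the wheel's centre. Its own y axis is level and is the wheel's axle line: the red handle sticks out to -y, the hook to +y; z is up.
- hook (a point): Where the middle of the pail's bar lies when hung, 183 mm above the table, 98 mm from the upright; axes as the stand's. Two brass prongs 10 mm thick, 35 mm either side of here along x, nothing between. In each a trough, open above: 24 mm flat floor 6 mm below, rising 22 mm on the stand's side, 26 mm at the tip, 35 mm out along +y. Come in level from +y, bar along x and over the tips, then lower.
- axle (a point): Centre of the wheel (170 mm across, 30 mm thick), 175 mm above the table; fixed, axes as the stand's. A lead slug of about 0.7 kg is sealed in the wheel, centred 52 mm from the axle line, in a direction that differs at each start, cannot be seen and does not shift within the wheel. Otherwise the wheel and its handle are balanced.
- wheel (a joint): Angle of the wheel about the stand's y axis, no end stops: 0 with the red handle straight above the axle, growing as it goes from the top to the stand's +x. The bearing rubs with a steady 0.5 N m, more than the slug's greatest moment (0.3 to 0.42 N m), so steady turning takes 1 to 16 N at the handle: least where the heavy side comes level while going down, most where it goes up.
- handle (a point): Centre of the red crank handle, a sleeve 22 mm thick and 66 mm long that turns freely on its pin; it lies parallel to the axle, 60 mm off the axle line, its centre 85 mm from the wheel's mid-plane (70 mm from the wheel's face) on the stand's -y side.
- jar_blue: Blue glaze jar, 60 mm across, 85 mm high, to be left alone; origin under its centre.
- jar_amber: Amber glaze jar, 60 mm across, 85 mm high, to be left alone; origin under its centre.
- bowl: Clay bowl, 110 mm across, 45 mm high, to be left alone; origin under its centre.
- cup: Turquoise cup, 72 mm across, 80 mm high, to be left alone; origin under its centre.
- brush: Glaze brush lying flat, to be left alone; origin at its middle.
- spatula: Spatula 200 mm long lying flat, to be left alone; origin at its middle.
- rib: Flat wooden rib 100 x 50 x 8 mm, to be left alone; origin under its centre.

How it is judged:
By the outcome, as a careful person would: the job done as asked, in the order asked, and still so for the second after the job is handed in, while the arm keeps its last pose, push and grip.
It also fails if it takes over 72 s, if anything falls off the work surface, if the arm or the gripper's body presses on something with over 40 N, if the wrist force passes 120 N, or if a joint passes its speed limit or range.

## Working session

There is one attempt and no reset: what is moved stays moved. The work goes in short steps, Python scripts to look and compute and a tool call to move; the robot and the scene stay as the last step left them, time stands still between calls to the robot, and variables do not carry over. Pictures are saved under pics/ and viewed, and the job is handed in when it is done.

Besides the shell and the picture viewer there is one more tool, called after ">>>" by a JSON object that holds its "name" and its "arguments". move_arm: Moves the arm, as the interface text tells. Its arguments: {"type":"object","properties":{"increments":{"type":"array","items":{"type":"array","items":{"type":"array","items":{"type":"number","minimum":-1,"maximum":1}}}}},"required":["increments"]}

```bash
ls; mkdir -p pics
python3 - <<'E'
from bench import robot
import cv2,numpy as np
for n in("scene","top"):
    p,d=robot.snapshot(n); cv2.imwrite(f"pics/{n}0.png",p[:,:,::-1]); np.save(f"pics/{n}0_d.npy",d); np.save(f"pics/{n}0.npy",p)
    print(n,robot.camera_params(n))
print(robot.get_obs(),robot.tcp_to_tips)
E
```

```text
pics
scene {'mtx': array([[614.85149794,   0.        , 318.76108263],
       [  0.        , 614.85149794, 236.60354666],
       [  0.        ,   0.        ,   1.        ]]), 'k1': -0.15828896133660997, 'R': array([[ 0.2776487 ,  0.96059854,  0.01271422],
       [ 0.74521641, -0.20700542, -0.63387796],
       [-0.60627032,  0.18547024, -0.77332857]]), 't': array([-0.11883442, -0.35030146,  1.84675423])}
top {'mtx': array([[573.40191713,   0.        , 315.04043591],
       [  0.        , 573.40191713, 240.95794907],
       [  0.        ,   0.        ,   1.        ]]), 'k1': -0.17262822252184443, 'R': array([[ 6.18026267e-04, -9.99968303e-01, -7.93796500e-03],
       [-9.98900737e-01, -2.45263229e-04, -4.68749155e-02],
       [ 4.68714829e-02,  7.95820901e-03, -9.98869226e-01]]), 't': array([-0.04890938,  0.59940209,  1.29127015])}
{'time': 0.1, 'joint_positions': array([-1.30912757e+00,  8.78896294e-02,  1.37209230e+00, -6.86956639e-06,
        1.68363845e+00, -1.03079095e-01]), 'qvel': array([ 8.45736948e-04, -2.51707800e-03, -4.57515682e-03,  1.93649434e-03,
        9.20877954e-05,  1.06003761e-03]), 'joint_torque': array([ 1.22570851e-03, -3.41253090e+01, -3.03302407e+01,  7.18658161e-02,
        3.04182200e-02, -1.06377634e-04]), 'tool_pos': array([ 0.19617089, -0.5137142 ,  0.40362167]), 'ee_rot': array([-3.13957499e+00, -2.01854610e-04,  3.64746883e-01]), 'wrist_force': array([ 0.821432  ,  0.63947316, -0.07211914]), 'wrist_torque': array([0.02453547, 0.00081513, 0.00291583]), 'width': 0.09407460179189865} 0.1992
```

View pics/scene0.png

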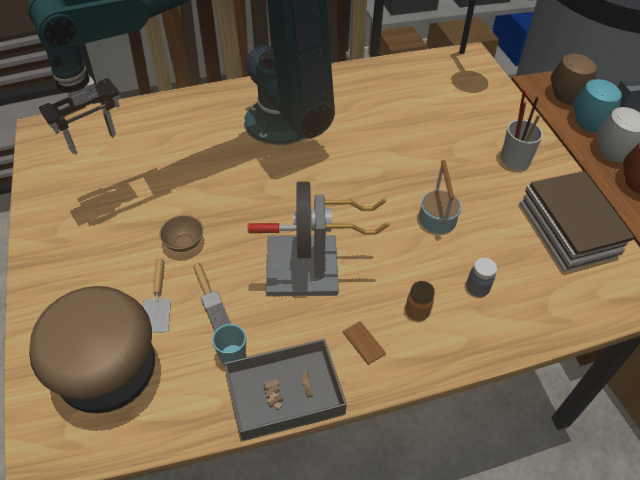

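View pics/top0.png

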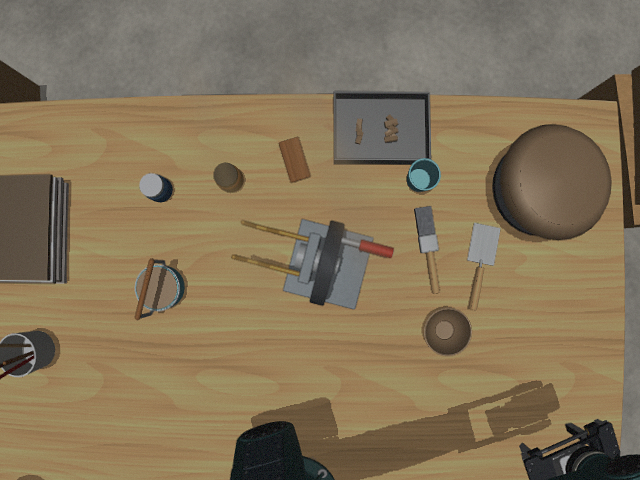

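The scene view shows the stand at (300,240), the pail at (440,210), the red handle at (265,228) and the prongs at (350–385,205–230). In the top view the pail bar is at (150,288), the red handle at (375,249), the prongs end at about (235,257) and (243,222), and the base is centred at about (328,262).

```bash
cat > h.py <<'E'
import numpy as np,cv2
from bench import robot
def cloud(name,p=None,d=None):
    c=robot.camera_params(name); K=c["mtx"];k=c["k1"]
    h,w=d.shape; uu,vv=np.meshgrid(np.arange(w),np.arange(h))
    pts=np.stack([uu,vv],-1).reshape(-1,1,2).astype(float)
    n=cv2.undistortPoints(pts,K,np.array([k,0,0,0.]),None,None).reshape(h,w,2)
    X=np.concatenate([n*d[...,None],d[...,None]],-1)
    W=(X-c["t"])@c["R"]; W[d<=0]=np.nan
    return W
def ray(name,u,v,z):
    c=robot.camera_params(name)
    n=cv2.undistortPoints(np.array([[[u,v]]],float),c["mtx"],np.array([c["k1"],0,0,0.])).ravel()
    r=c["R"].T@np.array([n[0],n[1],1]); o=-c["R"].T@c["t"]
    return o+r*(z-o[2])/r[2]
def hsv(p): return cv2.cvtColor(np.ascontiguousarray(p),cv2.COLOR_RGB2HSV)
E
cat > m.py <<'E'
from h import *
np.set_printoptions(precision=4,suppress=True)
for n in("top","scene"):
    p=np.load(f"pics/{n}0.npy");d=np.load(f"pics/{n}0_d.npy");W=cloud(n,p,d);H=hsv(p)
    Z=W[...,2]
    # table check
    print(n,"table z",np.nanmedian(Z[(Z<.02)]))
    # pail region
    pr=(W[...,0]>.3)&(W[...,0]<.62)&(W[...,1]>.12)&(W[...,1]<.42)
    P0=W[pr&(Z>.05)&(Z<.2)]
    print("pail all",len(P0),P0.min(0),P0.max(0))
    b=W[pr&(Z>.143)&(Z<.17)]
    m=np.median(b,0);u,s,vt=np.linalg.svd(b[:,:2]-b[:,:2].mean(0));dr=vt[0]
    t=(b[:,:2]-b[:,:2].mean(0))@dr
    print("bar",len(b),b.mean(0),"mid",b[:,:2].mean(0)+dr*(t.min()+t.max())/2,t.min(),t.max(),"dir",dr,np.degrees(np.arctan2(dr[1],dr[0])))
    dm=W[pr&(Z>.05)&(Z<.072)]
    if len(dm): (c,r)=cv2.minEnclosingCircle(dm[:,:2].astype(np.float32)); print("drum",c,r,np.median(dm,0))
    red=((H[...,0]<8)|(H[...,0]>172))&(H[...,1]>150)&(H[...,2]>80)
    lab=cv2.connectedComponentsWithStats(red.astype(np.uint8))
    i=1+np.argmax(lab[2][1:,4]);mk=(lab[1]==i);r=W[mk];r=r[~np.isnan(r[:,0])]
    rr=r;g=r[:,:2].mean(0);u,s,vt=np.linalg.svd(r-r.mean(0));
    t=(r-r.mean(0))@vt[0]
    print("red",len(r),lab[3][i],r.mean(0),vt[0],np.ptp(t),"mid",r.mean(0)+vt[0]*(t.min()+t.max())/2,r.min(0),r.max(0))
    br=(H[...,0]>14)&(H[...,0]<30)&(H[...,1]>120)&(Z>.16)&(Z<.23)&(W[...,1]>-.15)&(W[...,1]<.3)
    r=W[br]; print("brass",len(r),r.min(0),r.max(0))
    st=(W[...,0]>.33)&(W[...,0]<.65)&(W[...,1]>-.25)&(W[...,1]<.15)
    base=st&(Z>.014)&(Z<.026)
    q=W[base][:,:2].astype(np.float32); rect=cv2.minAreaRect(q); print("base",len(q),rect)
    up=st&(Z>.198)&(Z<.212)&(H[...,1]<60)
    q=W[up][:,:2].astype(np.float32); print("upright top",len(q),cv2.minAreaRect(q) if len(q)>3 else 0)
    wh=st&(Z>.22)&(H[...,1]<90)
    q=W[wh]; print("wheel top",len(q),q.max(0),cv2.minAreaRect(q[:,:2].astype(np.float32)))
E
python3 m.py
```

```text
top table z -0.0016583410802351777
pail all 1880 [0.4307 0.2519 0.0503] [0.5576 0.3549 0.1615]
bar 367 [0.4938 0.3032 0.1538] mid [0.4942 0.303 ] -0.0657463690272774 0.06481178324255625 dir [-0.9689  0.2475] 165.67329187174371
drum (0.4938083291053772, 0.3018919825553894) 0.06252215802669525 [0.4926 0.2971 0.0603]
red 212 [378.8915 249.1226] [ 0.5742 -0.1731  0.2169] [-0.2759 -0.9609 -0.0228] 0.06369898795407505 mid [ 0.5757 -0.1679  0.217 ] [ 0.5591 -0.1986  0.2075] [ 0.588  -0.1367  0.225 ]
brass 566 [ 0.2129 -0.0344  0.1645] [0.6301 0.1128 0.205 ]
base 2948 ((0.5484994649887085, -0.07779450714588165), (0.16790629923343658, 0.17086581885814667), 75.4676513671875)
upright top 784 ((0.5617085099220276, -0.05999717116355896), (0.12027264386415482, 0.16188782453536987), 53.04430389404297)
wheel top 1197 [ 0.6222 -0.0427  0.2642] ((0.5448518395423889, -0.09011229127645493), (0.0659547671675682, 0.14404138922691345), 74.32782745361328)
scene table z 0.000322413260204906
pail all 1256 [0.4321 0.2511 0.05  ] [0.5596 0.3577 0.1618]
bar 205 [0.4997 0.3007 0.1554] mid [0.4968 0.3015] -0.06815226050690654 0.06216561654635085 dir [ 0.9688 -0.2479] -14.354106772097621
drum (0.49508553743362427, 0.2989618182182312) 0.06471141427755356 [0.5005 0.2968 0.0627]
red 300 [263.402  227.4618] [ 0.5817 -0.1689  0.2169] [ 0.2687  0.9632 -0.0068] 0.06373950353967206 mid [ 0.5815 -0.1697  0.2169] [ 0.5615 -0.201   0.2042] [ 0.5971 -0.1359  0.2254]
brass 571 [ 0.5274 -0.0362  0.1669] [0.6343 0.1128 0.2064]
base 3092 ((0.5488734841346741, -0.0788755789399147), (0.17041721940040588, 0.17663230001926422), 75.51268005371094)
upright top 565 ((0.572576642036438, -0.062073126435279846), (0.08266603201627731, 0.1381678432226181), 38.646549224853516)
wheel top 727 [ 0.6247 -0.0471  0.2672] ((0.5614458322525024, -0.07663106173276901), (0.029586227610707283, 0.12833172082901), 74.86402130126953)
```

```bash
cat > m2.py <<'E'
from h import *
np.set_printoptions(precision=4,suppress=True)
O=np.array([.5487,-.0785]);a=np.radians(-15);ex=np.array([np.cos(a),np.sin(a)]);ey=np.array([-ex[1],ex[0]])
def S(W): 
    q=W[...,:2]-O; return np.stack([q@ex,q@ey,W[...,2]],-1)
for n in("top","scene"):
    p=np.load(f"pics/{n}0.npy");d=np.load(f"pics/{n}0_d.npy");W=cloud(n,p,d);H=hsv(p);s=S(W)
    print(n)
    m=(abs(s[...,0])<.12)&(s[...,1]>.06)&(s[...,1]<.25)&(s[...,2]>.155)&(s[...,2]<.215)
    for sg in(-1,1):
        q=s[m&(s[...,0]*sg>0)]
        if len(q)<10: continue
        f=np.polyfit(q[:,1],q[:,0],1)
        print("prong",sg,len(q),"slope deg",np.degrees(np.arctan(f[0])),"x at .12",np.polyval(f,.12),"ymax",q[:,1].max(),"zmax",q[:,2].max())
        for y0 in np.arange(.06,.2,.01):
            k=q[(q[:,1]>=y0)&(q[:,1]<y0+.01)]
            if len(k): print("   %.2f n%d x %.4f z %.4f"%(y0,len(k),np.median(k[:,0]),np.percentile(k[:,2],90)),end="")
        print()
    m=(abs(s[...,0])<.12)&(s[...,1]>-.06)&(s[...,1]<.06)
    q=s[m&(s[...,2]>.235)]
    print("wheel top z>.235: x",q[:,0].min(),q[:,0].max(),"y pct",np.percentile(q[:,1],[1,10,50,90,99]),"zmax",q[:,2].max())
    q=s[m&(s[...,2]>.19)&(s[...,2]<.212)&(s[...,1]>.024)]
    print("upright top",len(q),q.min(0),q.max(0),np.median(q,0))
    red=((H[...,0]<8)|(H[...,0]>172))&(H[...,1]>150)&(H[...,2]>80)
    q=s[red&(abs(s[...,0])<.12)&(s[...,1]<-.03)&(s[...,1]>-.15)&(s[...,2]>.1)]
    f=np.polyfit(q[:,1],q[:,0],1);print("red",len(q),np.percentile(q[:,0],[1,50,99]),np.percentile(q[:,1],[1,50,99]),np.percentile(q[:,2],[1,50,99]),"slope",np.degrees(np.arctan(f[0])))
    # table items
    Z=W[...,2]; mk=((Z>.03)&(Z<.12)&(W[...,0]>.2)&(W[...,0]<.8)&(abs(W[...,1])<.5)).astype(np.uint8)
    L=cv2.connectedComponentsWithStats(mk)
    for i in range(1,L[0]):
        if L[2][i,4]>80:
            q=W[L[1]==i]; print("obj",L[3][i],q.min(0),q.max(0))
    t=W[...,2]; k=(Z>-.02)&(Z<.012)&(abs(W[...,0]-.5)<.2); 
    print("table local z near pail",np.median(Z[k&(abs(W[...,1]-.3)<.1)]),"near stand",np.median(Z[k&(abs(W[...,1]+.1)<.1)]))
E
python3 m2.py
```

```text
top
prong -1 371 slope deg -4.886970668735561 x at .12 -0.033722499042774245 ymax 0.1902218856334526 zmax 0.2059597983604346
   0.06 n64 x -0.0215 z 0.2003   0.07 n26 x -0.0359 z 0.2001   0.08 n25 x -0.0358 z 0.1998   0.09 n27 x -0.0355 z 0.2002   0.10 n26 x -0.0360 z 0.2001   0.11 n24 x -0.0363 z 0.1988   0.12 n23 x -0.0358 z 0.1891   0.13 n24 x -0.0362 z 0.1814   0.14 n25 x -0.0360 z 0.1786   0.15 n24 x -0.0364 z 0.1769   0.16 n31 x -0.0362 z 0.1882   0.17 n30 x -0.0366 z 0.1966   0.18 n21 x -0.0358 z 0.2039   0.19 n1 x -0.0380 z 0.1960
prong 1 360 slope deg 3.604180602979313 x at .12 0.03152241824114626 ymax 0.18849441881422757 zmax 0.20473362158216737
   0.06 n62 x 0.0204 z 0.2010   0.07 n26 x 0.0342 z 0.1998   0.08 n26 x 0.0338 z 0.2005   0.09 n26 x 0.0339 z 0.2001   0.10 n26 x 0.0340 z 0.2004   0.11 n25 x 0.0338 z 0.1980   0.12 n23 x 0.0341 z 0.1893   0.13 n22 x 0.0334 z 0.1842   0.14 n25 x 0.0339 z 0.1783   0.15 n25 x 0.0342 z 0.1780   0.16 n28 x 0.0330 z 0.1865   0.17 n25 x 0.0322 z 0.2004   0.18 n21 x 0.0315 z 0.2032
wheel top z>.235: x -0.062256234296771296 0.06081808542046
[... 2163 characters left out ...]
0.218  0.2238] slope 0.5306881669140525
obj [312.9184 134.398 ] [0.2003 0.0104 0.0948] [0.2199 0.0817 0.1199]
obj [439.4146 206.9087] [0.4329 0.2511 0.03  ] [0.5583 0.3577 0.1199]
obj [180.4288 229.4745] [ 0.3398 -0.3988  0.03  ] [ 0.4542 -0.2919  0.054 ]
obj [318.4355 262.754 ] [ 0.5517 -0.062   0.03  ] [ 0.6131 -0.0394  0.1195]
obj [482.5722 273.9557] [0.6966 0.2818 0.0307] [0.7531 0.341  0.093 ]
obj [420.4041 297.973 ] [0.7159 0.1162 0.0305] [0.7758 0.1738 0.0942]
obj [249.3173 346.8899] [ 0.7078 -0.3252  0.03  ] [ 0.7994 -0.0914  0.0879]
obj [145.1698 370.6605] [ 0.7029 -0.4997  0.0421] [ 0.8    -0.4507  0.0722]
table local z near pail 0.001632262800217355 near stand 0.001979922481501488
```

```bash
cat >> h.py <<'E'
def plan(p0,yaw0,p1,yaw1,n):
    p0=np.array(p0,float);p1=np.array(p1,float)
    for i in range(n):
        y=yaw0+(yaw1-yaw0)*i/n; c,s=np.cos(y),np.sin(y)
        d=(p1-p0)/n
        print(i,np.round([(d[0]*c+d[1]*s)*10,(d[0]*s-d[1]*c)*10,-d[2]*10,-(yaw1-yaw0)/n/(np.pi/2)],3))
E
python3 -c "
from h import *
plan([.196,-.514,.405],.365,[.4955,.302,.405],2.892,9)"
```

```text
0 [ 0.634 -0.728 -0.    -0.179]
1 [ 0.811 -0.524 -0.    -0.179]
2 [ 0.925 -0.278 -0.    -0.179]
3 [ 0.966 -0.011 -0.    -0.179]
4 [ 0.931  0.257 -0.    -0.179]
5 [ 0.823  0.505 -0.    -0.179]
6 [ 0.651  0.713 -0.    -0.179]
7 [ 0.428  0.866 -0.    -0.179]
8 [ 0.172  0.95  -0.    -0.179]
```

>>> {"name": "move_arm", "arguments": {"increments": [[[1,0.634,-0.728,0,0,0,-0.179],[1,0.634,-0.728,0,0,0,-0.179],[1,0.634,-0.728,0,0,0,-0.179]]]}}

```text
time: 0.35
tool_pos: [0.2304, -0.42, 0.404]
ee_rot: [-3.139, -0.003, 0.652]
wrist_force: [-0.2, -0.6, -0.0]
width: 0.0942
```

>>> {"name": "move_arm", "arguments": {"increments": [[[1,0.811,-0.524,0,0,0,-0.179],[1,0.811,-0.524,0,0,0,-0.179],[1,0.811,-0.524,0,0,0,-0.179]]]}}

```text
time: 0.6
tool_pos: [0.2634, -0.3291, 0.4047]
ee_rot: [-3.141, -0.002, 0.934]
wrist_force: [0.1, 0.3, 0.1]
width: 0.094
```

>>> {"name": "move_arm", "arguments": {"increments": [[[1,0.925,-0.278,0,0,0,-0.179],[1,0.925,-0.278,0,0,0,-0.179],[1,0.925,-0.278,0,0,0,-0.179]]]}}

```text
time: 0.85
tool_pos: [0.2966, -0.2387, 0.4048]
ee_rot: [3.141, -0.001, 1.215]
wrist_force: [-0.2, -0.5, 0.8]
width: 0.0934
```

>>> {"name": "move_arm", "arguments": {"increments": [[[1,0.966,-0.011,0,0,0,-0.179],[1,0.966,-0.011,0,0,0,-0.179],[1,0.966,-0.011,0,0,0,-0.179]]]}}

```text
time: 1.1
tool_pos: [0.3299, -0.148, 0.4048]
ee_rot: [3.14, -0.001, 1.497]
wrist_force: [0.4, -1.0, 0.1]
width: 0.0939
```

>>> {"name": "move_arm", "arguments": {"increments": [[[1,0.931,0.257,0,0,0,-0.179],[1,0.931,0.257,0,0,0,-0.179],[1,0.931,0.257,0,0,0,-0.179]]]}}

```text
time: 1.35
tool_pos: [0.3631, -0.0571, 0.4047]
ee_rot: [3.14, -0.001, 1.779]
wrist_force: [-0.9, 0.4, 0.9]
width: 0.0943
```

Tracking is accurate; continuing to above the pail.

>>> {"name": "move_arm", "arguments": {"increments": [[[1,0.823,0.505,0,0,0,-0.179],[1,0.823,0.505,0,0,0,-0.179],[1,0.823,0.505,0,0,0,-0.179]]]}}

```text
time: 1.6
tool_pos: [0.3964, 0.0337, 0.4044]
ee_rot: [3.14, -0.001, 2.06]
wrist_force: [0.1, -0.1, -0.3]
width: 0.0937
```

>>> {"name": "move_arm", "arguments": {"increments": [[[1,0.651,0.713,0,0,0,-0.179],[1,0.651,0.713,0,0,0,-0.179],[1,0.651,0.713,0,0,0,-0.179]]]}}

```text
time: 1.85
tool_pos: [0.4297, 0.1245, 0.4041]
ee_rot: [3.14, -0.001, 2.34]
wrist_force: [-0.2, 0.5, -0.3]
width: 0.094
```

>>> {"name": "move_arm", "arguments": {"increments": [[[1,0.428,0.866,0,0,0,-0.179],[1,0.428,0.866,0,0,0,-0.179],[1,0.428,0.866,0,0,0,-0.179]]]}}

```text
time: 2.1
tool_pos: [0.4629, 0.2153, 0.4036]
ee_rot: [3.141, -0.001, 2.621]
wrist_force: [-0.4, -0.3, 0.3]
width: 0.0942
```

>>> {"name": "move_arm", "arguments": {"increments": [[[1,0.172,0.95,0,0,0,-0.179],[1,0.172,0.95,0,0,0,-0.179],[1,0.172,0.95,0,0,0,-0.179],[1,0.172,0.95,0,0,0,-0.179],[1,0.172,0.95,0,0,0,-0.179]]]}}

```text
time: 2.52
tool_pos: [0.495, 0.3025, 0.4037]
ee_rot: [-3.139, -0.001, 2.894]
wrist_force: [0.3, -0.4, -0.8]
width: 0.0942
```

Run:
```python
from h import *
o=robot.get_obs();print(o["time"],o["tool_pos"],o["ee_rot"],o["joint_positions"],o["wrist_force"])
plan(o["tool_pos"],o["ee_rot"][2],[.4955,.302,.330],2.892,1)
```

```text
2.5167 [0.49499782 0.30249539 0.40371918] [-3.13947731e+00 -7.77594823e-04  2.89410149e+00] [ 4.51114913e-01  1.55333753e-01  1.29722666e+00 -1.12782962e-03
  1.69098809e+00 -8.72325205e-01] [ 0.34574638 -0.39404812 -0.8452754 ]
0 [-0.006 -0.004  0.737  0.001]
```

>>> {"name": "move_arm", "arguments": {"increments": [[[1,0,0,0.4,0,0,0],[1,0,0,0.74,0,0,0],[1,0,0,0.74,0,0,0],[0.05,0,0,0.74,0,0,0],[0.05,0,0,0.74,0,0,0],[0.05,0,0,0.74,0,0,0],[0.05,0,0,0.74,0,0,0],[0.05,0,0,0.74,0,0,0]]]}}

```text
time: 3.18
tool_pos: [0.4951, 0.3025, 0.3331]
ee_rot: [3.139, 0.003, 2.895]
wrist_force: [-0.3, -0.4, -0.3]
width: 0.0641
```

>>> {"name": "move_arm", "arguments": {"increments": [[[0,0,0,0,0,0,0],[0,0,0,0,0,0,0],[0,0,0,0,0,0,0],[0,0,0,0,0,0,0],[0,0,0,0,0,0,0],[0,0,0,0,0,0,0]]]}}

```text
time: 3.68
tool_pos: [0.4946, 0.3025, 0.3305]
ee_rot: [-3.141, -0.0, 2.895]
wrist_force: [0.4, -0.3, 0.7]
width: 0.0241
```

Run:
```python
from h import *
p,d=robot.snapshot("scene");cv2.imwrite("pics/s1.png",cv2.resize(p[120:320,300:560,::-1],None,fx=3,fy=3))
```

```text
(no output)
```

View pics/s1.png

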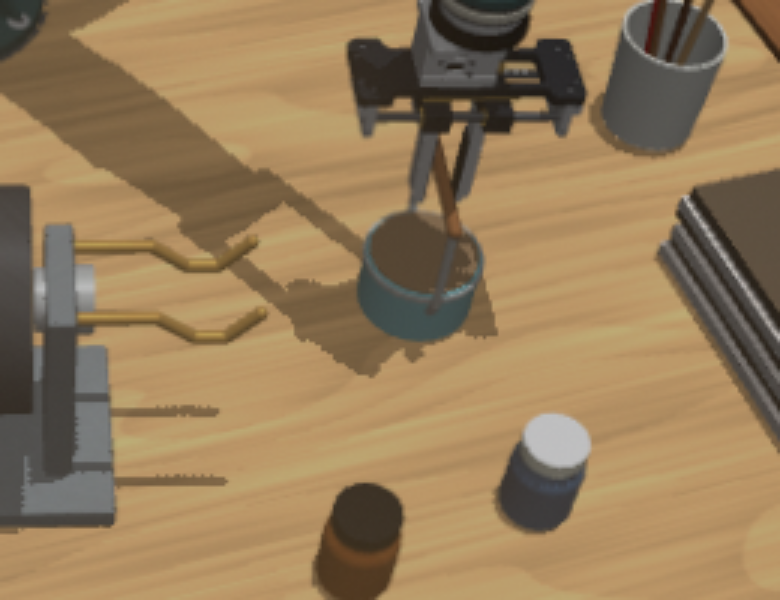

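The fingers straddle the bar at about (445,185) and are still closing. I'll close fully, then lift gently.

>>> {"name": "move_arm", "arguments": {"increments": [[[0,0,0,0,0,0,0],[0,0,0,0,0,0,0],[0,0,0,0,0,0,0],[0,0,0,0,0,0,0],[0,0,0,0,0,0,0]]]}}

```text
time: 4.15
tool_pos: [0.4947, 0.3027, 0.3308]
ee_rot: [3.141, 0.0, 2.896]
wrist_force: [0.7, 2.2, 0.5]
width: 0.0114
```

>>> {"name": "move_arm", "arguments": {"increments": [[[0,0,0,-0.05,0,0,0],[0,0,0,-0.15,0,0,0],[0,0,0,-0.3,0,0,0],[0,0,0,-0.5,0,0,0],[0,0,0,-0.7,0,0,0],[0,0,0,-0.8,0,0,0],[0,0,0,-0.85,0,0,0],[0,0,0,-0.85,0,0,0]]]}}

```text
time: 4.82
tool_pos: [0.4947, 0.3023, 0.4166]
ee_rot: [3.141, 0.001, 2.895]
wrist_force: [0.1, 0.4, -6.2]
width: 0.0109
```

Run:
```python
from h import *
o=robot.get_obs();print(o["time"],o["tool_pos"],o["ee_rot"],o["wrist_force"],o["width"])
a=np.radians(-15);ex=np.array([np.cos(a),np.sin(a)]);ey=np.array([-ex[1],ex[0]]);O=np.array([.5487,-.0785])
A=O+ey*.262
print(A,O+ey*.151)
plan(o["tool_pos"],o["ee_rot"][2],[*A,.415],np.pi+a,2)
```

```text
4.8167 [0.49473487 0.30233036 0.41662748] [3.14100990e+00 1.34056753e-03 2.89508508e+00] [ 0.14271345  0.43441451 -6.15628651] 0.010942871633647199
[0.61651059 0.17457257] [0.58778168 0.0673548 ]
0 [-0.746 -0.471  0.008  0.005]
1 [-0.75  -0.465  0.008  0.005]
```

>>> {"name": "move_arm", "arguments": {"increments": [[[0,-0.05,-0.03,0,0,0,0],[0,-0.15,-0.1,0,0,0,0],[0,-0.3,-0.19,0,0,0,0],[0,-0.45,-0.28,0,0,0,0.005],[0,-0.6,-0.38,0,0,0,0.005],[0,-0.75,-0.47,0,0,0,0.005]]]}}

```text
time: 5.32
tool_pos: [0.557, 0.2369, 0.4137]
ee_rot: [-3.139, -0.002, 2.887]
wrist_force: [0.1, -0.6, -6.0]
width: 0.011
```

>>> {"name": "move_arm", "arguments": {"increments": [[[0,-0.15,-0.1,0,0,0,0],[0,-0.3,-0.19,0,0,0,0],[0,-0.45,-0.28,0,0,0,0.005],[0,-0.6,-0.38,0,0,0,0.005],[0,-0.7,-0.44,0,0,0,0.005],[0,-0.75,-0.47,0,0,0,0.005],[0,-0.75,-0.47,0,0,0,0.005],[0,-0.75,-0.47,0,0,0,0.005]]]}}

```text
time: 5.98
tool_pos: [0.6167, 0.1743, 0.4151]
ee_rot: [3.141, -0.002, 2.879]
wrist_force: [-1.0, 0.8, -4.7]
width: 0.0109
```

Run:
```python
from h import *
np.set_printoptions(precision=4,suppress=True)
for n in("top","scene"):
    p,d=robot.snapshot(n);cv2.imwrite(f"pics/{n}2.png",p[:,:,::-1]);np.save(f"pics/{n}2.npy",p);np.save(f"pics/{n}2_d.npy",d)
o=robot.get_obs();print(o["time"],o["tool_pos"],o["ee_rot"],o["wrist_force"])
p=cv2.imread("pics/scene2.png");cv2.imwrite("pics/s2.png",cv2.resize(p[100:320,260:530],None,fx=2.9,fy=2.7))
```

```text
6.0833 [0.6162 0.175  0.4156] [ 3.1413 -0.0009  2.8807] [-0.2241  0.1383 -5.8017]
```

View pics/s2.png

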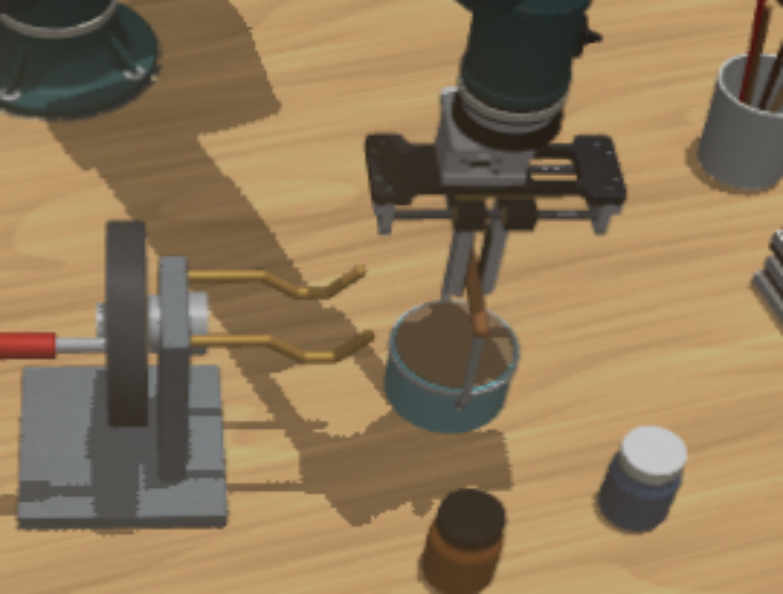

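View pics/top2.png

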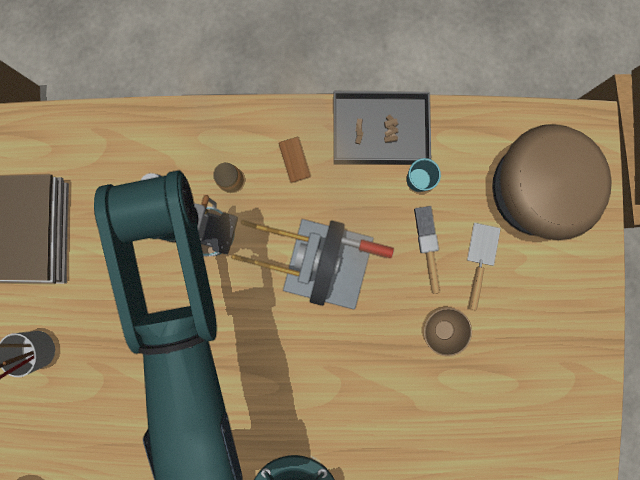

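The scene crop shows the pail gripped upright at (455,360), with the prong tips at (360,272) and (370,338) just in front of the drum. The top view is mostly blocked by the arm. I'll check the pail's pose in the stand frame.

```bash
cat > m3.py <<'E'
from h import *
import sys
np.set_printoptions(precision=4,suppress=True)
n="scene";t=sys.argv[1]
O=np.array([.5487,-.0785]);a=np.radians(-15);ex=np.array([np.cos(a),np.sin(a)]);ey=np.array([-ex[1],ex[0]])
p=np.load(f"pics/{n}{t}.npy");d=np.load(f"pics/{n}{t}_d.npy");W=cloud(n,p,d);H=hsv(p)
q=W[...,:2]-O;s=np.stack([q@ex,q@ey,W[...,2]],-1)
lo,hi,zt=map(float,sys.argv[2:5])
m=(abs(s[...,0])<.09)&(s[...,1]>lo)&(s[...,1]<hi)
br=m&(abs(s[...,2]-zt)<.025)&(H[...,0]<20)&(H[...,1]>90)
k=s[br];print("bar",len(k),k.min(0),k.max(0),np.median(k,0));f=np.polyfit(k[:,0],k[:,1],1);g=np.polyfit(k[:,0],k[:,2],1);print("bar slopes deg y,z",np.degrees(f[0]),np.degrees(g[0]),"y at0",f[1],"z",g[1])
tq=m&(H[...,0]>80)&(H[...,0]<105)&(H[...,1]>60)&(s[...,2]>zt-.17)&(s[...,2]<zt-.07)
k=s[tq];print("drum",len(k),k.min(0),k.max(0))
tp=m&(abs(s[...,2]-(zt-.09))<.012);k=s[tp];
c=k[np.hypot(k[:,0]-np.median(k[:,0]),k[:,1]-np.median(k[:,1]))<.04];A=np.c_[c[:,:2],np.ones(len(c))];co=np.linalg.lstsq(A,c[:,2],rcond=None)[0];print("drum top tilt deg",np.degrees(co[:2]),"z med",np.median(c[:,2]),k.min(0),k.max(0))
E
python3 m3.py 2 .18 .36 .236
```

```text
bar 176 [-0.0257  0.2548  0.2177] [0.0662 0.2799 0.2596] [0.0287 0.2621 0.241 ]
bar slopes deg y,z -2.7204878950951867 -2.70871129955475 y at0 0.2636086829232288 z 0.2423700151963811
drum 29 [0.005  0.2149 0.143 ] [0.047  0.2904 0.149 ]
drum top tilt deg [-1.1956  0.1812] z med 0.1479904224933128 [-0.0636  0.2106  0.134 ] [0.0644 0.3154 0.1569]
```

>>> {"name": "move_arm", "arguments": {"increments": [[[0,0,-0.05,0,0,0,0],[0,0,-0.15,0,0,0,0],[0,0,-0.3,0,0,0,0],[0,0,-0.45,0,0,0,0],[0,0,-0.6,0,0,0,0],[0,0,-0.7,0,0,0,0]]]}}

```text
time: 6.58
tool_pos: [0.5978, 0.1041, 0.416]
ee_rot: [-3.14, 0.0, 2.878]
wrist_force: [-0.4, 0.5, -5.8]
width: 0.011
```

>>> {"name": "move_arm", "arguments": {"increments": [[[0,0,-0.1,0,0,0,0],[0,0,-0.2,0,0,0,0],[0,0,-0.3,0,0,0,0],[0,0,-0.38,0,0,0,0],[0,0,-0.41,0,0,0,0],[0,0,-0.41,0,0,0,0],[0,0,-0.41,0,0,0,0]]]}}

```text
time: 7.17
tool_pos: [0.588, 0.0671, 0.4157]
ee_rot: [3.141, 0.0, 2.88]
wrist_force: [0.7, 1.1, -5.6]
width: 0.0114
```

```bash
python3 - <<'E'
from h import *
for n in("scene",):
    p,d=robot.snapshot(n);cv2.imwrite(f"pics/{n}3.png",p[:,:,::-1]);np.save(f"pics/{n}3.npy",p);np.save(f"pics/{n}3_d.npy",d)
o=robot.get_obs();print(o["time"],o["tool_pos"],o["ee_rot"],o["wrist_force"])
p=cv2.imread("pics/scene3.png");cv2.imwrite("pics/s3.png",cv2.resize(p[100:320,260:530],None,fx=2.9,fy=2.7))
E
python3 m3.py 3 .08 .26 .236
```

```text
7.2167 [0.58805024 0.0674162  0.41561818] [ 3.14092255e+00 -2.52222883e-05  2.88019769e+00] [ 0.10749889  0.0782687  -6.8394671 ]
bar 192 [-0.0399  0.1328  0.2294] [0.0658 0.1574 0.2598] [0.0222 0.151  0.2416]
bar slopes deg y,z -2.3821010414603996 -1.5952999609041099 y at0 0.15183109870677486 z 0.24261448599977792
drum 18 [0.0086 0.1034 0.143 ] [0.0476 0.1924 0.1507]
drum top tilt deg [-2.6046  1.3025] z med 0.1479715231160581 [-0.0545  0.0991  0.1343] [0.0667 0.2027 0.1573]
```

View pics/s3.png

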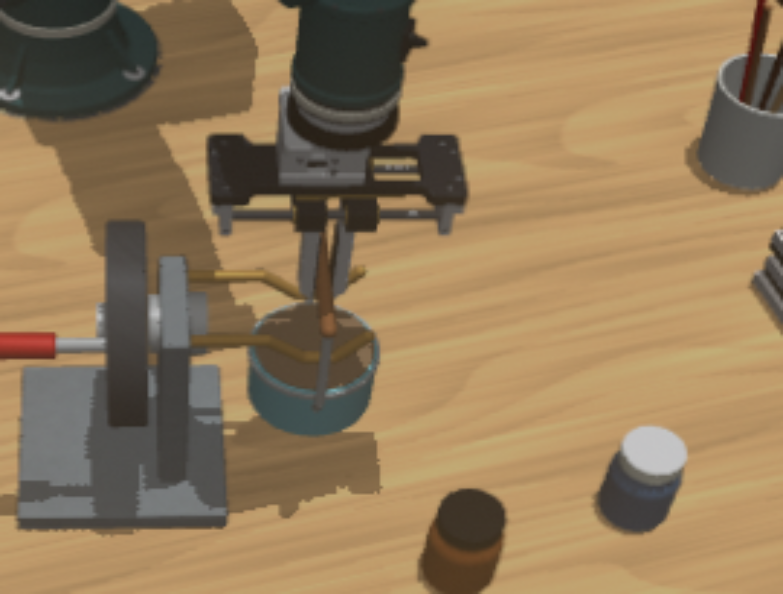

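The prongs pass through the handle opening, with the bar at (325,290) over the troughs at (315,355). Lowering 52 mm.

>>> {"name": "move_arm", "arguments": {"increments": [[[0,0,0,0.06,0,0,0],[0,0,0,0.14,0,0,0],[0,0,0,0.22,0,0,0],[0,0,0,0.3,0,0,0],[0,0,0,0.36,0,0,0],[0,0,0,0.42,0,0,0],[0,0,0,0.46,0,0,0],[0,0,0,0.48,0,0,0]]]}}

```text
time: 7.88
tool_pos: [0.5879, 0.067, 0.3666]
ee_rot: [-3.141, -0.001, 2.88]
wrist_force: [-0.2, 0.3, -5.8]
width: 0.0111
```

>>> {"name": "move_arm", "arguments": {"increments": [[[0,0,0,0.02,0,0,0],[0,0,0,0.04,0,0,0],[0,0,0,0.05,0,0,0],[0,0,0,0.05,0,0,0]]]}}

```text
time: 8.22
tool_pos: [0.588, 0.067, 0.3634]
ee_rot: [3.141, 0.001, 2.88]
wrist_force: [0.5, 0.2, -5.9]
width: 0.0111
```

>>> {"name": "move_arm", "arguments": {"increments": [[[0,0,0,0.02,0,0,0],[0,0,0,0.02,0,0,0],[0,0,0,0.02,0,0,0]]]}}

```text
time: 8.47
tool_pos: [0.5879, 0.067, 0.363]
ee_rot: [3.141, 0.003, 2.88]
wrist_force: [-2.7, -0.8, 5.2]
width: 0.0108
```

>>> {"name": "move_arm", "arguments": {"increments": [[[0,0,0,0.015,0,0,0],[0,0,0,0.015,0,0,0],[0,0,0,0.015,0,0,0]]]}}

```text
time: 8.72
tool_pos: [0.5877, 0.067, 0.3628]
ee_rot: [3.141, 0.004, 2.88]
wrist_force: [-5.0, 0.4, 8.9]
width: 0.0111
```

>>> {"name": "move_arm", "arguments": {"increments": [[[0,0,0,-0.02,0,0,0],[0.5,0,0,-0.02,0,0,0],[0.5,0,0,-0.02,0,0,0],[0.5,0,0,-0.02,0,0,0],[0.5,0,0,-0.02,0,0,0],[0.5,0,0,-0.02,0,0,0],[0.5,0,0,-0.02,0,0,0],[0.5,0,0,-0.02,0,0,0]]]}}

```text
time: 9.38
tool_pos: [0.588, 0.067, 0.3609]
ee_rot: [-3.141, -0.0, 2.88]
wrist_force: [0.4, -0.0, -0.5]
width: 0.0465
```

```bash
python3 - <<'E'
from h import *
for n in("scene",):
    p,d=robot.snapshot(n);cv2.imwrite(f"pics/{n}4.png",p[:,:,::-1]);np.save(f"pics/{n}4.npy",p);np.save(f"pics/{n}4_d.npy",d)
o=robot.get_obs();print(o["time"],o["tool_pos"],o["ee_rot"],o["wrist_force"],o["width"])
p=cv2.imread("pics/scene4.png");cv2.imwrite("pics/s4.png",cv2.resize(p[100:320,260:530],None,fx=2.9,fy=2.7))
E
python3 m3.py 4 .08 .26 .183
```

```text
9.4333 [0.58800517 0.06706241 0.36099949] [-3.14149111e+00 -1.18053735e-04  2.87965775e+00] [-0.52940303  0.64707556  0.00909932] 0.046939133608528735
bar 574 [-0.062   0.0801  0.1643] [0.0661 0.1888 0.2068] [0.0293 0.1482 0.1895]
bar slopes deg y,z -1.3758078662979774 0.9389222027232511 y at0 0.14294078170906474 z 0.18919887842525562
drum 18 [0.0156 0.1031 0.0897] [0.0499 0.1755 0.0982]
drum top tilt deg [-1.9077  0.889 ] z med 0.09562259209090465 [-0.0589  0.0988  0.0811] [0.0665 0.2009 0.104 ]
```

View pics/s4.png

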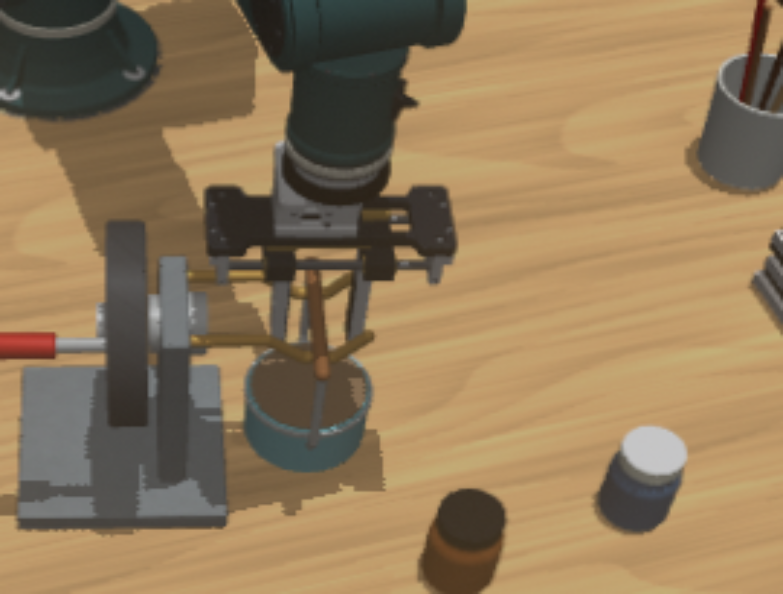

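The pail hangs with its bar in the troughs at (320,360), level, and the fingers are open and clear of it. Lifting off now and planning the move to the crank.

>>> {"name": "move_arm", "arguments": {"increments": [[[0.5,0,0,-0.2,0,0,0],[0.5,0,0,-0.5,0,0,0],[0.5,0,0,-0.8,0,0,0],[0.8,0,0,-1,0,0,0],[1,0,0,-1,0,0,0]]]}}

```text
time: 9.85
tool_pos: [0.5879, 0.0671, 0.4675]
ee_rot: [3.139, 0.01, 2.88]
wrist_force: [0.4, 0.3, -0.2]
width: 0.057
```

>>> {"name": "move_arm", "arguments": {"increments": [[[1,0,0,-0.4,0,0,0],[1,0,0,-0.4,0,0,0],[1,0,0,-0.4,0,0,0]]]}}

```text
time: 10.1
tool_pos: [0.5879, 0.0671, 0.5026]
ee_rot: [3.141, 0.004, 2.88]
wrist_force: [0.2, 0.7, -0.3]
width: 0.0769
```

Run:
```python
from h import *
o=robot.get_obs();print(o["time"],o["tool_pos"],o["ee_rot"],o["joint_positions"])
plan(o["tool_pos"],o["ee_rot"][2],[.5744,-.1682,.50],np.radians(75),3)
```

```text
10.1 [0.58788539 0.06705669 0.50260318] [3.14052856 0.00401645 2.87965301] [ 1.77920413e-02  1.83783988e-01  1.07024023e+00 -9.05914119e-05
  1.88341431e+00 -1.29109482e+00]
0 [-0.16  -0.769  0.009  0.333]
1 [-0.523 -0.586  0.009  0.333]
2 [-0.746 -0.246  0.009  0.333]
```

>>> {"name": "move_arm", "arguments": {"increments": [[[1,-0.16,-0.769,0,0,0,0.333],[1,-0.16,-0.769,0,0,0,0.333],[1,-0.16,-0.769,0,0,0,0.333],[1,-0.16,-0.769,0,0,0,0.333],[1,-0.16,-0.769,0,0,0,0.333]]]}}

```text
time: 10.52
tool_pos: [0.5838, -0.0122, 0.4994]
ee_rot: [-3.14, -0.002, 2.352]
wrist_force: [0.2, -0.3, -0.0]
width: 0.0942
```

>>> {"name": "move_arm", "arguments": {"increments": [[[1,-0.523,-0.586,0,0,0,0.333],[1,-0.523,-0.586,0,0,0,0.333],[1,-0.523,-0.586,0,0,0,0.333],[1,-0.523,-0.586,0,0,0,0.333],[1,-0.523,-0.586,0,0,0,0.333]]]}}

```text
time: 10.93
tool_pos: [0.5793, -0.0903, 0.4998]
ee_rot: [-3.14, -0.001, 1.832]
wrist_force: [0.4, -1.1, 0.8]
width: 0.0944
```

>>> {"name": "move_arm", "arguments": {"increments": [[[1,-0.746,-0.246,0,0,0,0.333],[1,-0.746,-0.246,0,0,0,0.333],[1,-0.746,-0.246,0,0,0,0.333],[1,-0.746,-0.246,0,0,0,0.333],[1,-0.746,-0.246,0,0,0,0.333],[1,-0.746,-0.246,0,0,0,0.333]]]}}

```text
time: 11.43
tool_pos: [0.5749, -0.1678, 0.5006]
ee_rot: [-3.141, -0.0, 1.316]
wrist_force: [-0.9, 0.1, -0.4]
width: 0.0939
```

Run:
```python
from h import *
for n in("scene","top"):
    p,d=robot.snapshot(n);cv2.imwrite(f"pics/{n}5.png",p[:,:,::-1]);np.save(f"pics/{n}5.npy",p);np.save(f"pics/{n}5_d.npy",d)
o=robot.get_obs();print(o["time"],o["tool_pos"],o["ee_rot"],o["joint_positions"],o["wrist_force"])
plan(o["tool_pos"],o["ee_rot"][2],[.5744,-.1682,.391],np.radians(75),2)
```

```text
11.5333 [ 0.57487071 -0.16747609  0.50094133] [-3.14143406e+00  6.84717015e-05  1.31550383e+00] [-3.78128600e-01  2.01341819e-01  1.05298235e+00 -9.19589108e-05
  1.88741749e+00 -1.22864726e-01] [-0.12674655  0.38723259  0.49266742]
0 [-0.004 -0.001  0.55   0.002]
1 [-0.004 -0.001  0.55   0.002]
```

View pics/scene5.png

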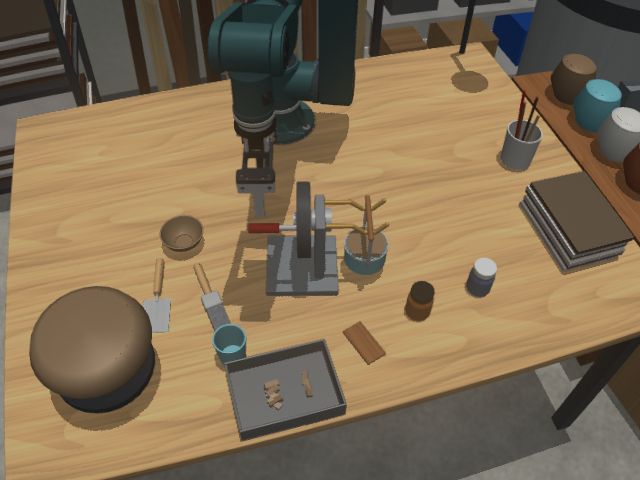

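The pail hangs on its own at (366,245), and the gripper is above the red handle at (263,228). Descending with the jaws open, then closing.

>>> {"name": "move_arm", "arguments": {"increments": [[[1,0,0,0.4,0,0,0.004],[1,0,0,0.7,0,0,0.004],[1,0,0,0.7,0,0,0.004]]]}}

```text
time: 11.78
tool_pos: [0.5739, -0.1672, 0.4224]
ee_rot: [-3.126, -0.002, 1.308]
wrist_force: [-0.9, -0.7, -2.5]
width: 0.0942
```

>>> {"name": "move_arm", "arguments": {"increments": [[[1,-0.007,0,0.2,0,0,0],[1,-0.007,0,0.4,0,0,0],[1,-0.007,0,0.4,0,0,0],[1,-0.007,0,0.4,0,0,0]]]}}

```text
time: 12.12
tool_pos: [0.5747, -0.1686, 0.3917]
ee_rot: [-3.141, -0.0, 1.306]
wrist_force: [0.4, -0.5, -0.3]
width: 0.0937
```

Run:
```python
from h import *
F=[]
for n in("scene","scene","scene"):
    p,d=robot.snapshot(n); o=robot.get_obs();print(o["time"],o["tool_pos"],o["ee_rot"],o["wrist_force"],o["wrist_torque"])
cv2.imwrite("pics/s6.png",cv2.resize(p[120:300,180:400,::-1],None,fx=3.5,fy=3.3))
```

```text
12.1667 [ 0.57483737 -0.16872496  0.39303557] [3.13959519e+00 2.80825905e-04 1.30551851e+00] [-0.41394779  0.68769229  0.31722847] [-0.01758562 -0.06115122  0.00983381]
12.2167 [ 0.57489416 -0.16879841  0.39373991] [3.13806744e+00 4.41690892e-04 1.30525621e+00] [0.96636999 0.06822107 0.69835155] [-0.04720826 -0.08159223  0.0238275 ]
12.2667 [ 0.57488156 -0.16888947  0.39391668] [3.13743405e+00 5.42537515e-04 1.30494159e+00] [ 0.6014165  -0.05200445  1.37241392] [-0.03331289 -0.0256585  -0.00223699]
```

View pics/s6.png

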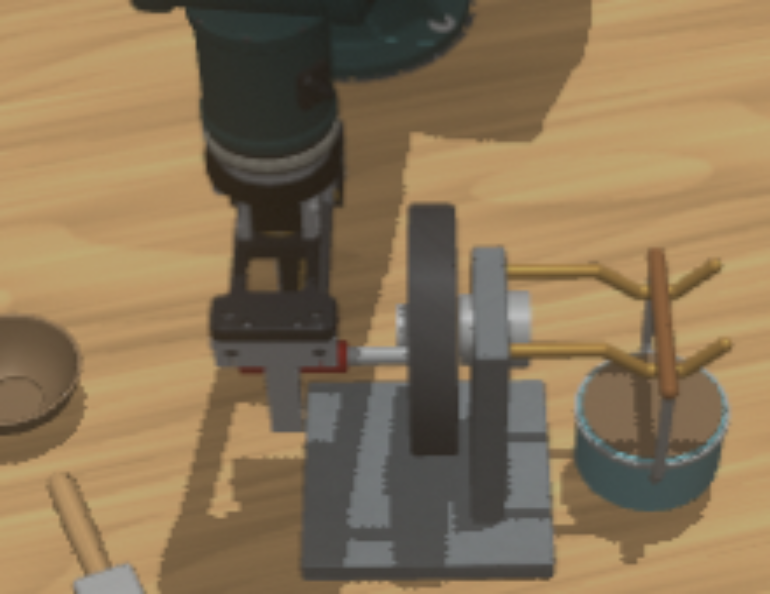

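The finger at (285,400) straddles the red sleeve at (345,355). Closing.

>>> {"name": "move_arm", "arguments": {"increments": [[[0,0,0,0,0,0,0],[0,0,0,0,0,0,0],[0,0,0,0,0,0,0],[0,0,0,0,0,0,0],[0,0,0,0,0,0,0],[0,0,0,0,0,0,0],[0,0,0,0,0,0,0],[0,0,0,0,0,0,0]]]}}

```text
time: 12.93
tool_pos: [0.5745, -0.1689, 0.3911]
ee_rot: [-3.141, 0.0, 1.304]
wrist_force: [0.5, -0.8, 0.5]
width: 0.0441
```

>>> {"name": "move_arm", "arguments": {"increments": [[[0,0,0,0,0,0,0],[0,0,0,0,0,0,0],[0,0,0,0,0,0,0],[0,0,0,0,0,0,0],[0,0,0,0,0,0,0],[0,0,0,0,0,0,0],[0,0,0,0,0,0,0],[0,0,0,0,0,0,0]]]}}

```text
time: 13.6
tool_pos: [0.5752, -0.1691, 0.3914]
ee_rot: [3.138, 0.0, 1.304]
wrist_force: [5.1, -1.0, -2.2]
width: 0.0215
```

Run:
```python
from h import *
o=robot.get_obs();print(o["time"],o["tool_pos"],o["ee_rot"],o["wrist_force"],o["wrist_torque"],o["width"])
a=np.radians(-15);ex=np.array([np.cos(a),np.sin(a)]);ey=np.array([-ex[1],ex[0]]);O=np.array([.5487,-.0785])
q=o["tool_pos"][:2]-O;print(q@ex,q@ey)
```

```text
13.6 [ 0.57515827 -0.16906808  0.39135286] [3.13842750e+00 1.31739109e-04 1.30427904e+00] [ 5.13678225 -1.01511977 -2.21618424] [-0.33907457 -1.04829794  0.05759873] 0.02147084380090717
0.04899747319411061 -0.0806341413766351
```

```bash
cat > circ.py <<'E'
import numpy as np,sys
# commanded (Y,Z) in full-scale units rel. to circle; args: th_start th_end step_per_call rows [Ycur Zcur] r
def gen(t0,t1,n,rows,cur=None,r=.6):
    f=lambda t: np.array([r*np.sin(np.radians(t)),-r*np.cos(np.radians(t))])
    cur=f(t0) if cur is None else np.array(cur,float); st=(t1-t0)/n
    for i in range(n):
        out=[]
        for k in range(rows):
            d=np.round(f(t0+st*(i+(k+1)/rows))-cur,3); out.append("[0, 0, %g, %g, 0, 0, 0]"%tuple(d))
        cur=cur+d
        print("%.0f: [[%s]]"%(t0+st*(i+1),", ".join(out)))
    print("cur",cur)
if __name__=="__main__": a=sys.argv; gen(float(a[1]),float(a[2]),int(a[3]),int(a[4]),eval(a[5]) if len(a)>5 else None)
E
python3 circ.py 54 114 4 3
```

```text
69: [[[0, 0, 0.029, 0.044, 0, 0, 0], [0, 0, 0.054, 0.09, 0, 0, 0], [0, 0, 0.075, 0.138, 0, 0, 0]]]
84: [[[0, 0, 0.016, 0.049, 0, 0, 0], [0, 0, 0.029, 0.1, 0, 0, 0], [0, 0, 0.036, 0.152, 0, 0, 0]]]
99: [[[0, 0, 0.003, 0.052, 0, 0, 0], [0, 0, 0.002, 0.105, 0, 0, 0], [0, 0, -0.004, 0.157, 0, 0, 0]]]
114: [[[0, 0, -0.01, 0.051, 0, 0, 0], [0, 0, -0.025, 0.101, 0, 0, 0], [0, 0, -0.044, 0.15, 0, 0, 0]]]
cur [0.5484102  0.24432885]
```

>>> {"name": "move_arm", "arguments": {"increments": [[[0,0,0.029,0.044,0,0,0],[0,0,0.054,0.09,0,0,0],[0,0,0.075,0.138,0,0,0]]]}}

```text
time: 13.85
tool_pos: [0.5819, -0.1709, 0.378]
ee_rot: [3.14, 0.0, 1.304]
wrist_force: [0.7, -0.7, 3.9]
width: 0.0213
```

>>> {"name": "move_arm", "arguments": {"increments": [[[0,0,0.016,0.049,0,0,0],[0,0,0.029,0.1,0,0,0],[0,0,0.036,0.152,0,0,0]]]}}

```text
time: 14.1
tool_pos: [0.5854, -0.1718, 0.3612]
ee_rot: [-3.141, -0.0, 1.304]
wrist_force: [0.9, 0.9, 3.5]
width: 0.0212
```

>>> {"name": "move_arm", "arguments": {"increments": [[[0,0,0.003,0.052,0,0,0],[0,0,0.002,0.105,0,0,0],[0,0,-0.004,0.157,0,0,0]]]}}

```text
time: 14.35
tool_pos: [0.5844, -0.1716, 0.3453]
ee_rot: [-3.139, -0.0, 1.304]
wrist_force: [-2.2, 1.4, 3.0]
width: 0.0211
```

>>> {"name": "move_arm", "arguments": {"increments": [[[0,0,-0.01,0.051,0,0,0],[0,0,-0.025,0.101,0,0,0],[0,0,-0.044,0.15,0,0,0]]]}}

```text
time: 14.6
tool_pos: [0.5796, -0.1703, 0.3309]
ee_rot: [-3.138, 0.0, 1.304]
wrist_force: [-5.4, 2.4, 6.0]
width: 0.0212
```

```bash
python3 - <<'E'
from h import *
o=robot.get_obs();print(o["time"],o["tool_pos"],o["ee_rot"],o["wrist_force"],o["wrist_torque"],o["width"])
E
python3 circ.py 114 204 6 3 "[0.5484102,0.24432885]"
```

```text
14.6 [ 0.57963126 -0.17027974  0.33088651] [-3.13784434e+00  4.27033435e-05  1.30416765e+00] [-5.38293309  2.40787079  6.00254378] [0.36653186 1.10101328 0.05895022] 0.02118543532587179
129: [[[0, 0, -0.024, 0.047, 0, 0, 0], [0, 0, -0.051, 0.091, 0, 0, 0], [0, 0, -0.082, 0.133, 0, 0, 0]]]
144: [[[0, 0, -0.035, 0.039, 0, 0, 0], [0, 0, -0.073, 0.075, 0, 0, 0], [0, 0, -0.114, 0.108, 0, 0, 0]]]
159: [[[0, 0, -0.043, 0.029, 0, 0, 0], [0, 0, -0.089, 0.054, 0, 0, 0], [0, 0, -0.137, 0.075, 0, 0, 0]]]
174: [[[0, 0, -0.05, 0.016, 0, 0, 0], [0, 0, -0.101, 0.029, 0, 0, 0], [0, 0, -0.153, 0.036, 0, 0, 0]]]
189: [[[0, 0, -0.052, 0.004, 0, 0, 0], [0, 0, -0.104, 0.002, 0, 0, 0], [0, 0, -0.156, -0.004, 0, 0, 0]]]
204: [[[0, 0, -0.052, -0.01, 0, 0, 0], [0, 0, -0.102, -0.025, 0, 0, 0], [0, 0, -0.15, -0.044, 0, 0, 0]]]
cur [-0.2435898   0.54832885]
```

Forces are low and the motion is smooth. Continuing the turn.

>>> {"name": "move_arm", "arguments": {"increments": [[[0,0,-0.024,0.047,0,0,0],[0,0,-0.051,0.091,0,0,0],[0,0,-0.082,0.133,0,0,0]]]}}

```text
time: 14.85
tool_pos: [0.5716, -0.1681, 0.3189]
ee_rot: [-3.139, 0.0, 1.304]
wrist_force: [-5.8, 2.7, 11.3]
width: 0.0213
```

>>> {"name": "move_arm", "arguments": {"increments": [[[0,0,-0.035,0.039,0,0,0],[0,0,-0.073,0.075,0,0,0],[0,0,-0.114,0.108,0,0,0]]]}}

```text
time: 15.1
tool_pos: [0.5612, -0.1653, 0.3098]
ee_rot: [3.139, 0.001, 1.304]
wrist_force: [-5.0, 1.3, 14.1]
width: 0.0211
```

>>> {"name": "move_arm", "arguments": {"increments": [[[0,0,-0.043,0.029,0,0,0],[0,0,-0.089,0.054,0,0,0],[0,0,-0.137,0.075,0,0,0]]]}}

```text
time: 15.35
tool_pos: [0.5492, -0.1621, 0.3034]
ee_rot: [3.133, 0.001, 1.304]
wrist_force: [0.3, -0.0, 11.5]
width: 0.021
```

>>> {"name": "move_arm", "arguments": {"increments": [[[0,0,-0.05,0.016,0,0,0],[0,0,-0.101,0.029,0,0,0],[0,0,-0.153,0.036,0,0,0]]]}}

```text
time: 15.6
tool_pos: [0.5353, -0.1584, 0.2992]
ee_rot: [3.129, 0.001, 1.304]
wrist_force: [4.8, -0.9, 6.6]
width: 0.0212
```

>>> {"name": "move_arm", "arguments": {"increments": [[[0,0,-0.052,0.004,0,0,0],[0,0,-0.104,0.002,0,0,0],[0,0,-0.156,-0.004,0,0,0]]]}}

```text
time: 15.85
tool_pos: [0.5205, -0.1545, 0.2985]
ee_rot: [3.129, 0.001, 1.304]
wrist_force: [7.9, -2.3, 2.3]
width: 0.0213
```

>>> {"name": "move_arm", "arguments": {"increments": [[[0,0,-0.052,-0.01,0,0,0],[0,0,-0.102,-0.025,0,0,0],[0,0,-0.15,-0.044,0,0,0]]]}}

```text
time: 16.1
tool_pos: [0.5059, -0.1506, 0.3018]
ee_rot: [3.13, 0.002, 1.304]
wrist_force: [8.8, -2.9, -2.8]
width: 0.0214
```

```bash
python3 - <<'E'
from h import *
o=robot.get_obs();print(o["time"],o["tool_pos"],o["ee_rot"],o["wrist_force"],o["wrist_torque"],o["width"])
E
python3 circ.py 204 324 8 3 "[-0.2435898,0.54832885]"
```

```text
16.1 [ 0.50591965 -0.1506484   0.30178645] [3.13005800e+00 1.61435925e-03 1.30373628e+00] [ 8.80701996 -2.91080925 -2.79366004] [-0.70081943 -1.64382624  0.06911758] 0.021405443642810888
219: [[[0, 0, -0.047, -0.024, 0, 0, 0], [0, 0, -0.092, -0.051, 0, 0, 0], [0, 0, -0.134, -0.082, 0, 0, 0]]]
234: [[[0, 0, -0.039, -0.035, 0, 0, 0], [0, 0, -0.075, -0.073, 0, 0, 0], [0, 0, -0.108, -0.114, 0, 0, 0]]]
249: [[[0, 0, -0.029, -0.043, 0, 0, 0], [0, 0, -0.054, -0.089, 0, 0, 0], [0, 0, -0.075, -0.137, 0, 0, 0]]]
264: [[[0, 0, -0.016, -0.05, 0, 0, 0], [0, 0, -0.028, -0.101, 0, 0, 0], [0, 0, -0.036, -0.153, 0, 0, 0]]]
279: [[[0, 0, -0.003, -0.052, 0, 0, 0], [0, 0, -0.002, -0.104, 0, 0, 0], [0, 0, 0.004, -0.156, 0, 0, 0]]]
294: [[[0, 0, 0.01, -0.051, 0, 0, 0], [0, 0, 0.025, -0.102, 0, 0, 0], [0, 0, 0.044, -0.15, 0, 0, 0]]]
309: [[[0, 0, 0.024, -0.047, 0, 0, 0], [0, 0, 0.051, -0.092, 0, 0, 0], [0, 0, 0.082, -0.134, 0, 0, 0]]]
324: [[[0, 0, 0.035, -0.039, 0, 0, 0], [0, 0, 0.073, -0.075, 0, 0, 0], [0, 0, 0.114, -0.108, 0, 0, 0]]]
cur [-0.3525898  -0.48567115]
```

>>> {"name": "move_arm", "arguments": {"increments": [[[0,0,-0.047,-0.024,0,0,0],[0,0,-0.092,-0.051,0,0,0],[0,0,-0.134,-0.082,0,0,0]]]}}

```text
time: 16.35
tool_pos: [0.4928, -0.1472, 0.3089]
ee_rot: [3.132, 0.002, 1.304]
wrist_force: [8.3, -3.1, -5.3]
width: 0.0213
```

>>> {"name": "move_arm", "arguments": {"increments": [[[0,0,-0.039,-0.035,0,0,0],[0,0,-0.075,-0.073,0,0,0],[0,0,-0.108,-0.114,0,0,0]]]}}

```text
time: 16.6
tool_pos: [0.482, -0.1443, 0.3193]
ee_rot: [3.134, 0.002, 1.304]
wrist_force: [8.5, -4.4, -8.4]
width: 0.0212
```

>>> {"name": "move_arm", "arguments": {"increments": [[[0,0,-0.029,-0.043,0,0,0],[0,0,-0.054,-0.089,0,0,0],[0,0,-0.075,-0.137,0,0,0]]]}}

```text
time: 16.85
tool_pos: [0.4744, -0.1424, 0.3319]
ee_rot: [3.137, 0.002, 1.303]
wrist_force: [7.0, -4.9, -11.0]
width: 0.0214
```

>>> {"name": "move_arm", "arguments": {"increments": [[[0,0,-0.016,-0.05,0,0,0],[0,0,-0.028,-0.101,0,0,0],[0,0,-0.036,-0.153,0,0,0]]]}}

```text
time: 17.1
tool_pos: [0.4705, -0.1413, 0.346]
ee_rot: [3.141, 0.002, 1.303]
wrist_force: [5.3, -4.2, -14.0]
width: 0.0214
```

>>> {"name": "move_arm", "arguments": {"increments": [[[0,0,-0.003,-0.052,0,0,0],[0,0,-0.002,-0.104,0,0,0],[0,0,0.004,-0.156,0,0,0]]]}}

```text
time: 17.35
tool_pos: [0.4702, -0.1413, 0.3603]
ee_rot: [-3.136, 0.002, 1.303]
wrist_force: [2.1, -4.7, -15.5]
width: 0.0212
```

>>> {"name": "move_arm", "arguments": {"increments": [[[0,0,0.01,-0.051,0,0,0],[0,0,0.025,-0.102,0,0,0],[0,0,0.044,-0.15,0,0,0]]]}}

```text
time: 17.6
tool_pos: [0.4738, -0.1422, 0.3775]
ee_rot: [-3.133, 0.002, 1.303]
wrist_force: [-4.4, -4.4, -13.2]
width: 0.021
```

>>> {"name": "move_arm", "arguments": {"increments": [[[0,0,0.024,-0.047,0,0,0],[0,0,0.051,-0.092,0,0,0],[0,0,0.082,-0.134,0,0,0]]]}}

```text
time: 17.85
tool_pos: [0.4809, -0.144, 0.3911]
ee_rot: [-3.129, 0.002, 1.303]
wrist_force: [-8.6, -3.0, -11.7]
width: 0.0213
```

>>> {"name": "move_arm", "arguments": {"increments": [[[0,0,0.035,-0.039,0,0,0],[0,0,0.073,-0.075,0,0,0],[0,0,0.114,-0.108,0,0,0]]]}}

```text
time: 18.1
tool_pos: [0.4911, -0.1467, 0.4027]
ee_rot: [-3.126, 0.002, 1.303]
wrist_force: [-13.1, -0.4, -6.4]
width: 0.0213
```

```bash
python3 - <<'E'
from h import *
o=robot.get_obs();print(o["time"],o["tool_pos"],o["ee_rot"],o["wrist_force"],o["wrist_torque"],o["width"])
E
python3 circ.py 324 444 8 3 "[-0.3525898,-0.48567115]"
```

```text
18.1 [ 0.49105019 -0.14671992  0.40268981] [-3.12612471e+00  1.78934190e-03  1.30299477e+00] [-13.09700538  -0.44992344  -6.44383708] [-0.26742152  2.33424318  0.10239449] 0.021299481508447744
339: [[[0, 0, 0.044, -0.029, 0, 0, 0], [0, 0, 0.09, -0.054, 0, 0, 0], [0, 0, 0.138, -0.074, 0, 0, 0]]]
354: [[[0, 0, 0.049, -0.017, 0, 0, 0], [0, 0, 0.1, -0.029, 0, 0, 0], [0, 0, 0.152, -0.037, 0, 0, 0]]]
369: [[[0, 0, 0.052, -0.003, 0, 0, 0], [0, 0, 0.104, -0.002, 0, 0, 0], [0, 0, 0.156, 0.004, 0, 0, 0]]]
384: [[[0, 0, 0.052, 0.01, 0, 0, 0], [0, 0, 0.102, 0.025, 0, 0, 0], [0, 0, 0.151, 0.045, 0, 0, 0]]]
399: [[[0, 0, 0.046, 0.023, 0, 0, 0], [0, 0, 0.091, 0.05, 0, 0, 0], [0, 0, 0.133, 0.081, 0, 0, 0]]]
414: [[[0, 0, 0.039, 0.035, 0, 0, 0], [0, 0, 0.075, 0.073, 0, 0, 0], [0, 0, 0.108, 0.114, 0, 0, 0]]]
429: [[[0, 0, 0.029, 0.044, 0, 0, 0], [0, 0, 0.054, 0.09, 0, 0, 0], [0, 0, 0.075, 0.138, 0, 0, 0]]]
444: [[[0, 0, 0.016, 0.049, 0, 0, 0], [0, 0, 0.029, 0.1, 0, 0, 0], [0, 0, 0.036, 0.152, 0, 0, 0]]]
cur [ 0.5964102  -0.06267115]
```

>>> {"name": "move_arm", "arguments": {"increments": [[[0,0,0.044,-0.029,0,0,0],[0,0,0.09,-0.054,0,0,0],[0,0,0.138,-0.074,0,0,0]]]}}

```text
time: 18.35
tool_pos: [0.5042, -0.1502, 0.4122]
ee_rot: [-3.129, 0.002, 1.303]
wrist_force: [-13.8, -0.2, 0.3]
width: 0.0212
```

>>> {"name": "move_arm", "arguments": {"increments": [[[0,0,0.049,-0.017,0,0,0],[0,0,0.1,-0.029,0,0,0],[0,0,0.152,-0.037,0,0,0]]]}}

```text
time: 18.6
tool_pos: [0.5195, -0.1542, 0.4176]
ee_rot: [-3.134, 0.002, 1.303]
wrist_force: [-12.1, -0.8, 1.3]
width: 0.0211
```

>>> {"name": "move_arm", "arguments": {"increments": [[[0,0,0.052,-0.003,0,0,0],[0,0,0.104,-0.002,0,0,0],[0,0,0.156,0.004,0,0,0]]]}}

```text
time: 18.85
tool_pos: [0.5351, -0.1583, 0.4179]
ee_rot: [-3.138, 0.001, 1.303]
wrist_force: [-8.6, 0.3, 2.4]
width: 0.0211
```

>>> {"name": "move_arm", "arguments": {"increments": [[[0,0,0.052,0.01,0,0,0],[0,0,0.102,0.025,0,0,0],[0,0,0.151,0.045,0,0,0]]]}}

```text
time: 19.1
tool_pos: [0.5501, -0.1624, 0.4137]
ee_rot: [-3.14, 0.001, 1.304]
wrist_force: [-7.4, -0.0, 1.6]
width: 0.0214
```

>>> {"name": "move_arm", "arguments": {"increments": [[[0,0,0.046,0.023,0,0,0],[0,0,0.091,0.05,0,0,0],[0,0,0.133,0.081,0,0,0]]]}}

```text
time: 19.35
tool_pos: [0.5632, -0.1658, 0.4057]
ee_rot: [-3.141, 0.001, 1.304]
wrist_force: [-6.9, -1.1, 0.9]
width: 0.0212
```

>>> {"name": "move_arm", "arguments": {"increments": [[[0,0,0.039,0.035,0,0,0],[0,0,0.075,0.073,0,0,0],[0,0,0.108,0.114,0,0,0]]]}}

```text
time: 19.6
tool_pos: [0.5739, -0.1687, 0.3942]
ee_rot: [3.141, 0.0, 1.304]
wrist_force: [-5.1, -0.4, 1.8]
width: 0.021
```

>>> {"name": "move_arm", "arguments": {"increments": [[[0,0,0.029,0.044,0,0,0],[0,0,0.054,0.09,0,0,0],[0,0,0.075,0.138,0,0,0]]]}}

```text
time: 19.85
tool_pos: [0.5813, -0.1706, 0.3803]
ee_rot: [3.141, 0.0, 1.304]
wrist_force: [-5.9, 0.5, 1.1]
width: 0.0214
```

>>> {"name": "move_arm", "arguments": {"increments": [[[0,0,0.016,0.049,0,0,0],[0,0,0.029,0.1,0,0,0],[0,0,0.036,0.152,0,0,0]]]}}

```text
time: 20.1
tool_pos: [0.585, -0.1716, 0.3641]
ee_rot: [3.141, 0.0, 1.304]
wrist_force: [-3.7, 0.4, 2.9]
width: 0.0214
```

```bash
python3 - <<'E'
from h import *
o=robot.get_obs();print(o["time"],o["tool_pos"],o["ee_rot"],o["wrist_force"],o["wrist_torque"],o["width"])
E
python3 circ.py 444 294 10 3 "[0.5964102,-0.06267115]"
```

```text
20.1 [ 0.58497432 -0.17161502  0.36406929] [3.1407417e+00 2.8320553e-05 1.3042425e+00] [-3.71313058  0.35801215  2.85301875] [-0.01721274  0.92892476  0.02998395] 0.021405731883458005
429: [[[0, 0, -0.007, -0.052, 0, 0, 0], [0, 0, -0.02, -0.103, 0, 0, 0], [0, 0, -0.036, -0.152, 0, 0, 0]]]
414: [[[0, 0, -0.021, -0.048, 0, 0, 0], [0, 0, -0.046, -0.094, 0, 0, 0], [0, 0, -0.075, -0.138, 0, 0, 0]]]
399: [[[0, 0, -0.033, -0.041, 0, 0, 0], [0, 0, -0.069, -0.079, 0, 0, 0], [0, 0, -0.108, -0.114, 0, 0, 0]]]
384: [[[0, 0, -0.042, -0.031, 0, 0, 0], [0, 0, -0.087, -0.058, 0, 0, 0], [0, 0, -0.133, -0.081, 0, 0, 0]]]
369: [[[0, 0, -0.049, -0.02, 0, 0, 0], [0, 0, -0.099, -0.035, 0, 0, 0], [0, 0, -0.151, -0.045, 0, 0, 0]]]
354: [[[0, 0, -0.052, -0.006, 0, 0, 0], [0, 0, -0.104, -0.007, 0, 0, 0], [0, 0, -0.156, -0.004, 0, 0, 0]]]
339: [[[0, 0, -0.052, 0.008, 0, 0, 0], [0, 0, -0.103, 0.02, 0, 0, 0], [0, 0, -0.152, 0.037, 0, 0, 0]]]
324: [[[0, 0, -0.048, 0.02, 0, 0, 0], [0, 0, -0.094, 0.045, 0, 0, 0], [0, 0, -0.138, 0.074, 0, 0, 0]]]
309: [[[0, 0, -0.041, 0.033, 0, 0, 0], [0, 0, -0.079, 0.069, 0, 0, 0], [0, 0, -0.114, 0.108, 0, 0, 0]]]
294: [[[0, 0, -0.031, 0.042, 0, 0, 0], [0, 0, -0.058, 0.087, 0, 0, 0], [0, 0, -0.082, 0.134, 0, 0, 0]]]
cur [-0.5485898  -0.24367115]
```

```bash
cat > fit.py <<'E'
import numpy as np
from scipy.optimize import least_squares
D="""0.5819 -0.1709 0.378 0.7 -0.7 3.9
0.5854 -0.1718 0.3612 0.9 0.9 3.5
0.5844 -0.1716 0.3453 -2.2 1.4 3.0
0.5796 -0.1703 0.3309 -5.4 2.4 6.0
0.5716 -0.1681 0.3189 -5.8 2.7 11.3
0.5612 -0.1653 0.3098 -5.0 1.3 14.1
0.5492 -0.1621 0.3034 0.3 0 11.5
0.5353 -0.1584 0.2992 4.8 -0.9 6.6
0.5205 -0.1545 0.2985 7.9 -2.3 2.3
0.5059 -0.1506 0.3018 8.8 -2.9 -2.8
0.4928 -0.1472 0.3089 8.3 -3.1 -5.3
0.482 -0.1443 0.3193 8.5 -4.4 -8.4
0.4744 -0.1424 0.3319 7.0 -4.9 -11
0.4705 -0.1413 0.346 5.3 -4.2 -14
0.4702 -0.1413 0.3603 2.1 -4.7 -15.5
0.4738 -0.1422 0.3775 -4.4 -4.4 -13.2
0.4809 -0.144 0.3911 -8.6 -3.0 -11.7
0.4911 -0.1467 0.4027 -13.1 -0.4 -6.4
0.5042 -0.1502 0.4122 -13.8 -0.2 0.3
0.5195 -0.1542 0.4176 -12.1 -0.8 1.3
0.5351 -0.1583 0.4179 -8.6 0.3 2.4
0.5501 -0.1624 0.4137 -7.4 0 1.6
0.5632 -0.1658 0.4057 -6.9 -1.1 0.9
0.5739 -0.1687 0.3942 -5.1 -0.4 1.8
0.5813 -0.1706 0.3803 -5.9 0.5 1.1
0.585 -0.1716 0.3641 -3.7 0.4 2.9"""
D=np.array([l.split() for l in D.split("\n")],float)
import os
B=np.array([l.split() for l in open("back.txt")],float) if os.path.exists("back.txt") else np.zeros((0,6))
sg=np.r_[np.ones(len(D)),-np.ones(len(B))]; A=np.r_[D,B]
a=np.radians(-15);ex=np.array([np.cos(a),np.sin(a)]);O=np.array([.5487,-.0785])
x=(A[:,:2]-O)@ex;z=A[:,2]; fx=A[:,3:5]@ex; fz=A[:,5]
r=least_squares(lambda p:np.hypot(x-p[0],z-p[1])-p[2],[0,.355,.06]);print("circle",r.x,"rms",np.std(r.fun))
cx,cz=r.x[:2]; th=np.arctan2(x-cx,z-cz)
ft=-(fx*np.cos(th)-fz*np.sin(th)); fr=-(fx*np.sin(th)+fz*np.cos(th))
for t,f,g,s in zip(np.degrees(th)%360,ft,fr,sg): print("%+d %.0f ft %.1f fr %.1f"%(s,t,f,g))
def fit(m):
    M=np.c_[sg[m],np.sin(th[m]),np.cos(th[m])]; c,res,_,_=np.linalg.lstsq(M,ft[m],rcond=None)
    e=ft[m]-M@c; cov=np.linalg.inv(M.T@M)*e.var()
    # ft*r = tf - Msin(th+phi): -Mcos(phi)=c1 , -Msin(phi)=c2
    phi=np.degrees(np.arctan2(-c[2],-c[1])); amp=np.hypot(c[1],c[2])
    print("tf %.3f M %.3f phi %.1f => theta heavy down %.1f  rms %.2f, sd deg %.1f"%(c[0]*.06,amp*.06,phi,(180-phi)%360,e.std(),np.degrees(np.sqrt(cov[1,1])/amp)))
fit(sg>0)
if len(B): fit(sg<0); fit(sg!=0)
E
python3 fit.py
```

```text
circle [-1.61383758e-04  3.57809181e-01  5.98745102e-02] rms 0.000642124728828831
+1 70 ft 3.4 fr -2.1
+1 87 ft 3.5 fr -0.8
+1 102 ft 2.4 fr 3.1
+1 117 ft 2.8 fr 7.9
+1 131 ft 4.5 fr 12.1
+1 144 ft 4.1 fr 14.5
+1 158 ft 4.6 fr 10.5
+1 172 ft 5.7 fr 5.9
+1 187 ft 7.9 fr 3.3
+1 202 ft 9.6 fr 0.9
+1 216 ft 10.2 fr 1.0
+1 231 ft 12.4 fr 1.9
+1 245 ft 13.4 fr 2.6
+1 259 ft 14.9 fr 3.3
+1 272 ft 15.4 fr 3.9
+1 289 ft 13.5 fr 1.5
+1 305 ft 13.9 fr 0.4
+1 320 ft 13.7 fr -3.2
+1 336 ft 12.0 fr -5.7
+1 352 ft 11.2 fr -2.9
+1 7 ft 8.6 fr -1.3
+1 23 ft 7.2 fr 1.3
+1 38 ft 5.6 fr 3.2
+1 53 ft 4.4 fr 2.7
+1 68 ft 3.2 fr 5.0
+1 84 ft 3.3 fr 3.4
tf 0.513 M 0.360 phi -12.2 => theta heavy down 192.2  rms 0.54, sd deg 1.4
```

The forward turn fits well: friction 0.513 N m, slug 0.36 N m, heavy side down at about 192°. Now I'll turn back towards it, logging the opposite direction as a cross-check.

>>> {"name": "move_arm", "arguments": {"increments": [[[0,0,-0.007,-0.052,0,0,0],[0,0,-0.02,-0.103,0,0,0],[0,0,-0.036,-0.152,0,0,0]]]}}

```text
time: 20.35
tool_pos: [0.5828, -0.1712, 0.3749]
ee_rot: [3.141, -0.001, 1.304]
wrist_force: [5.6, -3.8, -12.4]
width: 0.0212
```

>>> {"name": "move_arm", "arguments": {"increments": [[[0,0,-0.021,-0.048,0,0,0],[0,0,-0.046,-0.094,0,0,0],[0,0,-0.075,-0.138,0,0,0]]]}}

```text
time: 20.6
tool_pos: [0.576, -0.1693, 0.3899]
ee_rot: [3.138, -0.0, 1.304]
wrist_force: [6.4, -3.6, -10.9]
width: 0.0213
```

>>> {"name": "move_arm", "arguments": {"increments": [[[0,0,-0.033,-0.041,0,0,0],[0,0,-0.069,-0.079,0,0,0],[0,0,-0.108,-0.114,0,0,0]]]}}

```text
time: 20.85
tool_pos: [0.5657, -0.1666, 0.4023]
ee_rot: [3.135, -0.0, 1.304]
wrist_force: [6.5, -3.8, -9.7]
width: 0.0209
```

>>> {"name": "move_arm", "arguments": {"increments": [[[0,0,-0.042,-0.031,0,0,0],[0,0,-0.087,-0.058,0,0,0],[0,0,-0.133,-0.081,0,0,0]]]}}

```text
time: 21.1
tool_pos: [0.5529, -0.1631, 0.4115]
ee_rot: [3.133, 0.0, 1.304]
wrist_force: [7.0, -4.5, -7.9]
width: 0.0214
```

>>> {"name": "move_arm", "arguments": {"increments": [[[0,0,-0.049,-0.02,0,0,0],[0,0,-0.099,-0.035,0,0,0],[0,0,-0.151,-0.045,0,0,0]]]}}

```text
time: 21.35
tool_pos: [0.5383, -0.1592, 0.4169]
ee_rot: [3.131, 0.001, 1.304]
wrist_force: [6.0, -4.0, -3.7]
width: 0.0214
```

>>> {"name": "move_arm", "arguments": {"increments": [[[0,0,-0.052,-0.006,0,0,0],[0,0,-0.104,-0.007,0,0,0],[0,0,-0.156,-0.004,0,0,0]]]}}

```text
time: 21.6
tool_pos: [0.5231, -0.1552, 0.4184]
ee_rot: [3.129, 0.001, 1.304]
wrist_force: [6.2, -3.9, -2.1]
width: 0.021
```

>>> {"name": "move_arm", "arguments": {"increments": [[[0,0,-0.052,0.008,0,0,0],[0,0,-0.103,0.02,0,0,0],[0,0,-0.152,0.037,0,0,0]]]}}

```text
time: 21.85
tool_pos: [0.5082, -0.1512, 0.4158]
ee_rot: [3.128, 0.002, 1.304]
wrist_force: [4.6, -5.5, 2.2]
width: 0.0214
```

>>> {"name": "move_arm", "arguments": {"increments": [[[0,0,-0.048,0.02,0,0,0],[0,0,-0.094,0.045,0,0,0],[0,0,-0.138,0.074,0,0,0]]]}}

```text
time: 22.1
tool_pos: [0.4943, -0.1474, 0.409]
ee_rot: [3.13, 0.002, 1.304]
wrist_force: [0.5, -4.1, 5.8]
width: 0.0212
```

>>> {"name": "move_arm", "arguments": {"increments": [[[0,0,-0.041,0.033,0,0,0],[0,0,-0.079,0.069,0,0,0],[0,0,-0.114,0.108,0,0,0]]]}}

```text
time: 22.35
tool_pos: [0.4824, -0.1443, 0.3975]
ee_rot: [3.135, 0.003, 1.304]
wrist_force: [-2.4, -3.3, 6.4]
width: 0.0215
```

>>> {"name": "move_arm", "arguments": {"increments": [[[0,0,-0.031,0.042,0,0,0],[0,0,-0.058,0.087,0,0,0],[0,0,-0.082,0.134,0,0,0]]]}}

```text
time: 22.6
tool_pos: [0.4741, -0.1421, 0.3832]
ee_rot: [3.139, 0.003, 1.304]
wrist_force: [-3.6, -3.8, 3.9]
width: 0.0211
```

```bash
python3 circ.py 294 144 10 3 "[-0.5485898,-0.24367115]"
```

```text
279: [[[0, 0, -0.019, 0.048, 0, 0, 0], [0, 0, -0.034, 0.099, 0, 0, 0], [0, 0, -0.044, 0.15, 0, 0, 0]]]
264: [[[0, 0, -0.006, 0.052, 0, 0, 0], [0, 0, -0.007, 0.104, 0, 0, 0], [0, 0, -0.004, 0.156, 0, 0, 0]]]
249: [[[0, 0, 0.008, 0.052, 0, 0, 0], [0, 0, 0.02, 0.103, 0, 0, 0], [0, 0, 0.036, 0.153, 0, 0, 0]]]
234: [[[0, 0, 0.021, 0.048, 0, 0, 0], [0, 0, 0.046, 0.094, 0, 0, 0], [0, 0, 0.075, 0.137, 0, 0, 0]]]
219: [[[0, 0, 0.033, 0.041, 0, 0, 0], [0, 0, 0.069, 0.079, 0, 0, 0], [0, 0, 0.108, 0.114, 0, 0, 0]]]
204: [[[0, 0, 0.042, 0.031, 0, 0, 0], [0, 0, 0.087, 0.058, 0, 0, 0], [0, 0, 0.134, 0.082, 0, 0, 0]]]
189: [[[0, 0, 0.048, 0.019, 0, 0, 0], [0, 0, 0.098, 0.034, 0, 0, 0], [0, 0, 0.15, 0.044, 0, 0, 0]]]
174: [[[0, 0, 0.052, 0.006, 0, 0, 0], [0, 0, 0.104, 0.008, 0, 0, 0], [0, 0, 0.156, 0.004, 0, 0, 0]]]
159: [[[0, 0, 0.052, -0.007, 0, 0, 0], [0, 0, 0.103, -0.02, 0, 0, 0], [0, 0, 0.153, -0.036, 0, 0, 0]]]
144: [[[0, 0, 0.048, -0.021, 0, 0, 0], [0, 0, 0.094, -0.046, 0, 0, 0], [0, 0, 0.137, -0.075, 0, 0, 0]]]
cur [0.3524102  0.48532885]
```

>>> {"name": "move_arm", "arguments": {"increments": [[[0,0,-0.019,0.048,0,0,0],[0,0,-0.034,0.099,0,0,0],[0,0,-0.044,0.15,0,0,0]]]}}

```text
time: 22.85
tool_pos: [0.4698, -0.141, 0.3674]
ee_rot: [3.14, 0.003, 1.303]
wrist_force: [-3.3, -4.4, 3.7]
width: 0.0211
```

>>> {"name": "move_arm", "arguments": {"increments": [[[0,0,-0.006,0.052,0,0,0],[0,0,-0.007,0.104,0,0,0],[0,0,-0.004,0.156,0,0,0]]]}}

```text
time: 23.1
tool_pos: [0.4696, -0.1409, 0.3514]
ee_rot: [3.14, 0.003, 1.304]
wrist_force: [-2.9, -4.1, 2.9]
width: 0.021
```

>>> {"name": "move_arm", "arguments": {"increments": [[[0,0,0.008,0.052,0,0,0],[0,0,0.02,0.103,0,0,0],[0,0,0.036,0.153,0,0,0]]]}}

```text
time: 23.35
tool_pos: [0.4733, -0.1419, 0.3361]
ee_rot: [3.14, 0.003, 1.304]
wrist_force: [-3.0, -4.0, 2.9]
width: 0.0212
```

>>> {"name": "move_arm", "arguments": {"increments": [[[0,0,0.021,0.048,0,0,0],[0,0,0.046,0.094,0,0,0],[0,0,0.075,0.137,0,0,0]]]}}

```text
time: 23.6
tool_pos: [0.4807, -0.1439, 0.3223]
ee_rot: [3.14, 0.002, 1.304]
wrist_force: [-3.7, -3.6, 3.0]
width: 0.0216
```

>>> {"name": "move_arm", "arguments": {"increments": [[[0,0,0.033,0.041,0,0,0],[0,0,0.069,0.079,0,0,0],[0,0,0.108,0.114,0,0,0]]]}}

```text
time: 23.85
tool_pos: [0.4912, -0.1467, 0.3112]
ee_rot: [3.14, 0.002, 1.304]
wrist_force: [-3.5, -2.4, 5.5]
width: 0.0207
```

>>> {"name": "move_arm", "arguments": {"increments": [[[0,0,0.042,0.031,0,0,0],[0,0,0.087,0.058,0,0,0],[0,0,0.134,0.082,0,0,0]]]}}

```text
time: 24.1
tool_pos: [0.5041, -0.1501, 0.3033]
ee_rot: [3.141, 0.002, 1.304]
wrist_force: [-5.4, -2.5, 7.5]
width: 0.0211
```

>>> {"name": "move_arm", "arguments": {"increments": [[[0,0,0.048,0.019,0,0,0],[0,0,0.098,0.034,0,0,0],[0,0,0.15,0.044,0,0,0]]]}}

```text
time: 24.35
tool_pos: [0.5182, -0.1539, 0.2991]
ee_rot: [-3.14, 0.001, 1.304]
wrist_force: [-7.7, -1.0, 8.7]
width: 0.0211
```

>>> {"name": "move_arm", "arguments": {"increments": [[[0,0,0.052,0.006,0,0,0],[0,0,0.104,0.008,0,0,0],[0,0,0.156,0.004,0,0,0]]]}}

```text
time: 24.6
tool_pos: [0.5325, -0.1577, 0.2984]
ee_rot: [-3.137, 0.001, 1.304]
wrist_force: [-11.3, 0.0, 9.3]
width: 0.0213
```

>>> {"name": "move_arm", "arguments": {"increments": [[[0,0,0.052,-0.007,0,0,0],[0,0,0.103,-0.02,0,0,0],[0,0,0.153,-0.036,0,0,0]]]}}

```text
time: 24.85
tool_pos: [0.5463, -0.1614, 0.3009]
ee_rot: [-3.131, 0.001, 1.304]
wrist_force: [-14.6, 1.2, 7.3]
width: 0.0213
```

>>> {"name": "move_arm", "arguments": {"increments": [[[0,0,0.048,-0.021,0,0,0],[0,0,0.094,-0.046,0,0,0],[0,0,0.137,-0.075,0,0,0]]]}}

```text
time: 25.1
tool_pos: [0.5587, -0.1647, 0.3061]
ee_rot: [-3.126, 0.0, 1.304]
wrist_force: [-14.9, 0.3, 0.4]
width: 0.0209
```

```bash
python3 circ.py 144 84 4 3 "[0.3524102,0.48532885]"
```

```text
129: [[[0, 0, 0.041, -0.033, 0, 0, 0], [0, 0, 0.079, -0.069, 0, 0, 0], [0, 0, 0.114, -0.108, 0, 0, 0]]]
114: [[[0, 0, 0.031, -0.042, 0, 0, 0], [0, 0, 0.058, -0.086, 0, 0, 0], [0, 0, 0.082, -0.133, 0, 0, 0]]]
99: [[[0, 0, 0.019, -0.049, 0, 0, 0], [0, 0, 0.034, -0.099, 0, 0, 0], [0, 0, 0.044, -0.15, 0, 0, 0]]]
84: [[[0, 0, 0.006, -0.052, 0, 0, 0], [0, 0, 0.007, -0.105, 0, 0, 0], [0, 0, 0.004, -0.157, 0, 0, 0]]]
cur [ 0.5964102  -0.06267115]
```

>>> {"name": "move_arm", "arguments": {"increments": [[[0,0,0.041,-0.033,0,0,0],[0,0,0.079,-0.069,0,0,0],[0,0,0.114,-0.108,0,0,0]]]}}

```text
time: 25.35
tool_pos: [0.5698, -0.1677, 0.3142]
ee_rot: [-3.124, -0.0, 1.304]
wrist_force: [-10.9, -1.7, -8.0]
width: 0.0211
```

>>> {"name": "move_arm", "arguments": {"increments": [[[0,0,0.031,-0.042,0,0,0],[0,0,0.058,-0.086,0,0,0],[0,0,0.082,-0.133,0,0,0]]]}}

```text
time: 25.6
tool_pos: [0.5786, -0.1701, 0.3258]
ee_rot: [-3.126, -0.001, 1.304]
wrist_force: [-4.9, -1.5, -14.2]
width: 0.0212
```

>>> {"name": "move_arm", "arguments": {"increments": [[[0,0,0.019,-0.049,0,0,0],[0,0,0.034,-0.099,0,0,0],[0,0,0.044,-0.15,0,0,0]]]}}

```text
time: 25.85
tool_pos: [0.5845, -0.1716, 0.3435]
ee_rot: [-3.135, -0.001, 1.304]
wrist_force: [-2.0, -2.1, -13.9]
width: 0.0212
```

>>> {"name": "move_arm", "arguments": {"increments": [[[0,0,0.006,-0.052,0,0,0],[0,0,0.007,-0.105,0,0,0],[0,0,0.004,-0.157,0,0,0]]]}}

```text
time: 26.1
tool_pos: [0.5852, -0.1717, 0.3626]
ee_rot: [-3.141, -0.0, 1.304]
wrist_force: [-2.2, -1.3, -15.3]
width: 0.021
```

```bash
cat > back.txt <<'E'
0.5828 -0.1712 0.3749 5.6 -3.8 -12.4
0.576 -0.1693 0.3899 6.4 -3.6 -10.9
0.5657 -0.1666 0.4023 6.5 -3.8 -9.7
0.5529 -0.1631 0.4115 7.0 -4.5 -7.9
0.5383 -0.1592 0.4169 6.0 -4.0 -3.7
0.5231 -0.1552 0.4184 6.2 -3.9 -2.1
0.5082 -0.1512 0.4158 4.6 -5.5 2.2
0.4943 -0.1474 0.409 0.5 -4.1 5.8
0.4824 -0.1443 0.3975 -2.4 -3.3 6.4
0.4741 -0.1421 0.3832 -3.6 -3.8 3.9
0.4698 -0.141 0.3674 -3.3 -4.4 3.7
0.4696 -0.1409 0.3514 -2.9 -4.1 2.9
0.4733 -0.1419 0.3361 -3.0 -4.0 2.9
0.4807 -0.1439 0.3223 -3.7 -3.6 3.0
0.4912 -0.1467 0.3112 -3.5 -2.4 5.5
0.5041 -0.1501 0.3033 -5.4 -2.5 7.5
0.5182 -0.1539 0.2991 -7.7 -1.0 8.7
0.5325 -0.1577 0.2984 -11.3 0.0 9.3
0.5463 -0.1614 0.3009 -14.6 1.2 7.3
0.5587 -0.1647 0.3061 -14.9 0.3 0.4
0.5698 -0.1677 0.3142 -10.9 -1.7 -8.0
0.5786 -0.1701 0.3258 -4.9 -1.5 -14.2
0.5845 -0.1716 0.3435 -2.0 -2.1 -13.9
0.5852 -0.1717 0.3626 -2.2 -1.3 -15.3
E
python3 fit.py
```

```text
circle [-2.86539005e-04  3.57887406e-01  6.01321426e-02] rms 0.000739275030040449
+1 70 ft 3.4 fr -2.1
+1 87 ft 3.5 fr -0.8
+1 102 ft 2.4 fr 3.1
+1 117 ft 2.8 fr 7.9
+1 131 ft 4.5 fr 12.1
+1 144 ft 4.1 fr 14.4
+1 158 ft 4.6 fr 10.5
+1 172 ft 5.7 fr 5.9
+1 187 ft 7.9 fr 3.3
+1 202 ft 9.6 fr 0.8
+1 216 ft 10.2 fr 0.9
+1 231 ft 12.4 fr 1.9
+1 245 ft 13.4 fr 2.6
+1 259 ft 15.0 fr 3.3
+1 272 ft 15.4 fr 3.9
+1 289 ft 13.5 fr 1.5
+1 305 ft 13.9 fr 0.4
+1 320 ft 13.7 fr -3.2
+1 336 ft 12.0 fr -5.7
+1 352 ft 11.2 fr -2.9
+1 7 ft 8.6 fr -1.3
+1 23 ft 7.2 fr 1.3
+1 38 ft 5.6 fr 3.2
+1 53 ft 4.3 fr 2.8
+1 68 ft 3.2 fr 5.0
+1 84 ft 3.3 fr 3.4
-1 73 ft -13.7 fr -2.6
-1 57 ft -13.0 fr -0.1
-1 42 ft -11.9 fr 2.4
-1 26 ft -10.6 fr 3.6
-1 11 ft -7.4 fr 2.4
-1 356 ft -6.8 fr 2.6
-1 341 ft -6.3 fr -0.2
-1 326 ft -4.5 fr -3.9
-1 310 ft -3.9 fr -5.3
-1 295 ft -2.5 fr -3.9
-1 279 ft -3.3 fr -2.6
-1 264 ft -3.1 fr -1.4
-1 249 ft -3.4 fr -0.7
-1 234 ft -4.0 fr -0.4
-1 219 ft -5.6 fr 2.6
-1 204 ft -7.2 fr 5.0
-1 189 ft -8.5 fr 7.4
-1 175 ft -10.1 fr 10.2
-1 161 ft -11.3 fr 11.6
-1 148 ft -12.1 fr 8.0
-1 135 ft -12.8 fr 1.5
-1 121 ft -14.4 fr -3.7
-1 104 ft -13.8 fr -1.9
-1 85 ft -15.1 fr 3.0
tf 0.513 M 0.361 phi -12.2 => theta heavy down 192.2  rms 0.54, sd deg 1.4
tf 0.512 M 0.350 phi -9.1 => theta heavy down 189.1  rms 0.45, sd deg 1.3
tf 0.512 M 0.355 phi -10.6 => theta heavy down 190.6  rms 0.51, sd deg 1.0
```

```bash
python3 circ.py 84 192 4 6 "[0.5964102,-0.06267115]"
```

```text
111: [[[0, 0, 0.003, 0.047, 0, 0, 0], [0, 0, 0.003, 0.094, 0, 0, 0], [0, 0, -0.002, 0.141, 0, 0, 0], [0, 0, -0.01, 0.187, 0, 0, 0], [0, 0, -0.021, 0.233, 0, 0, 0], [0, 0, -0.036, 0.278, 0, 0, 0]]]
138: [[[0, 0, -0.019, 0.043, 0, 0, 0], [0, 0, -0.041, 0.085, 0, 0, 0], [0, 0, -0.066, 0.125, 0, 0, 0], [0, 0, -0.094, 0.162, 0, 0, 0], [0, 0, -0.125, 0.198, 0, 0, 0], [0, 0, -0.159, 0.231, 0, 0, 0]]]
165: [[[0, 0, -0.036, 0.03, 0, 0, 0], [0, 0, -0.075, 0.057, 0, 0, 0], [0, 0, -0.115, 0.081, 0, 0, 0], [0, 0, -0.157, 0.102, 0, 0, 0], [0, 0, -0.201, 0.119, 0, 0, 0], [0, 0, -0.246, 0.133, 0, 0, 0]]]
192: [[[0, 0, -0.046, 0.011, 0, 0, 0], [0, 0, -0.093, 0.017, 0, 0, 0], [0, 0, -0.14, 0.02, 0, 0, 0], [0, 0, -0.187, 0.02, 0, 0, 0], [0, 0, -0.234, 0.016, 0, 0, 0], [0, 0, -0.28, 0.008, 0, 0, 0]]]
cur [-0.1245898   0.58732885]
```

>>> {"name": "move_arm", "arguments": {"increments": [[[0,0,0.003,0.047,0,0,0],[0,0,0.003,0.094,0,0,0],[0,0,-0.002,0.141,0,0,0],[0,0,-0.01,0.187,0,0,0],[0,0,-0.021,0.233,0,0,0],[0,0,-0.036,0.278,0,0,0]]]}}

```text
time: 26.6
tool_pos: [0.5817, -0.1706, 0.3416]
ee_rot: [3.133, 0.001, 1.304]
wrist_force: [-7.4, 0.5, 4.5]
width: 0.0214
```

>>> {"name": "move_arm", "arguments": {"increments": [[[0,0,-0.019,0.043,0,0,0],[0,0,-0.041,0.085,0,0,0],[0,0,-0.066,0.125,0,0,0],[0,0,-0.094,0.162,0,0,0],[0,0,-0.125,0.198,0,0,0],[0,0,-0.159,0.231,0,0,0]]]}}

```text
time: 27.1
tool_pos: [0.5677, -0.1669, 0.3179]
ee_rot: [3.128, 0.001, 1.304]
wrist_force: [-1.1, -1.0, 5.8]
width: 0.0212
```

>>> {"name": "move_arm", "arguments": {"increments": [[[0,0,-0.036,0.03,0,0,0],[0,0,-0.075,0.057,0,0,0],[0,0,-0.115,0.081,0,0,0],[0,0,-0.157,0.102,0,0,0],[0,0,-0.201,0.119,0,0,0],[0,0,-0.246,0.133,0,0,0]]]}}

```text
time: 27.6
tool_pos: [0.5438, -0.1607, 0.3013]
ee_rot: [3.132, 0.001, 1.304]
wrist_force: [3.4, -2.2, 7.6]
width: 0.0214
```

>>> {"name": "move_arm", "arguments": {"increments": [[[0,0,-0.046,0.011,0,0,0],[0,0,-0.093,0.017,0,0,0],[0,0,-0.14,0.02,0,0,0],[0,0,-0.187,0.02,0,0,0],[0,0,-0.234,0.016,0,0,0],[0,0,-0.28,0.008,0,0,0],[0,0,-0.28,0.008,0,0,0],[0,0,-0.28,0.008,0,0,0]]]}}

```text
time: 28.27
tool_pos: [0.5165, -0.1534, 0.2991]
ee_rot: [3.134, 0.001, 1.304]
wrist_force: [4.0, -3.8, 3.4]
width: 0.0213
```

```bash
cat > chk.py <<'E'
from h import *
a=np.radians(-15);ex=np.array([np.cos(a),np.sin(a)]);O=np.array([.5487,-.0785])
for i in range(2):
    p,d=robot.snapshot("scene" if i else "top");o=robot.get_obs()
    cv2.imwrite("pics/e%d_%d.png"%(i,int(o["time"]*100)),p[:,:,::-1])
    x=(o["tool_pos"][:2]-O)@ex+.0003;z=o["tool_pos"][2]-.3579
    print(o["time"],"theta",np.degrees(np.arctan2(x,z))%360,"r",np.hypot(x,z),"F",o["wrist_force"],"qv",abs(o["qvel"]).max(),o["width"])
E
python3 chk.py; ls -t pics|head -2
```

```text
28.3167 theta 190.93981370378273 r 0.05984170854396548 F [ 3.46934524 -3.39676797  4.15169709] qv 0.003452247507070704 0.02106194326287387
28.3667 theta 190.92149559740272 r 0.05986440431837625 F [ 3.7889918  -3.72823717  3.75113273] qv 0.003831533935799227 0.02141609862276832
e1_2836.png
e0_2831.png
```

```bash
python3 -c "
import cv2;p=cv2.imread('pics/e1_2836.png');cv2.imwrite('pics/e1c.png',cv2.resize(p[120:360,130:450],None,fx=2.5,fy=2.5))"
```

```text
(no output)
```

View pics/e1c.png

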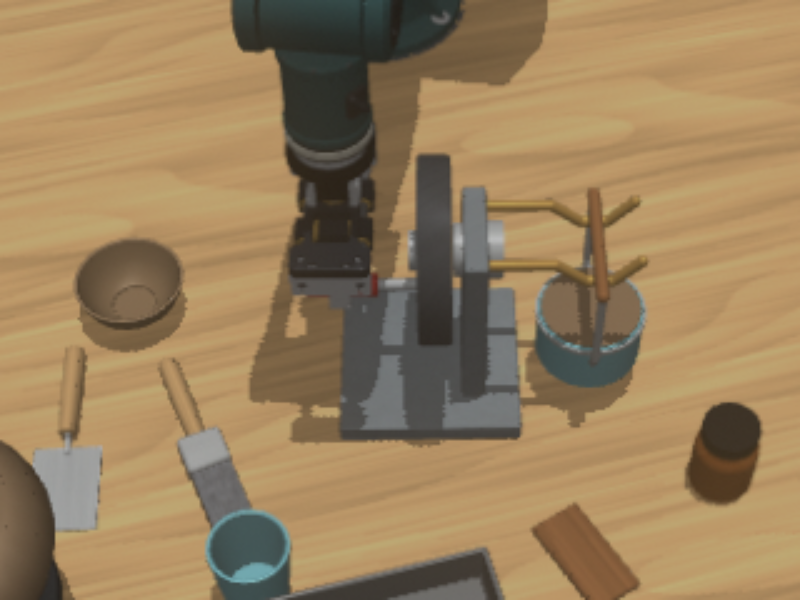

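View pics/e0_2831.png

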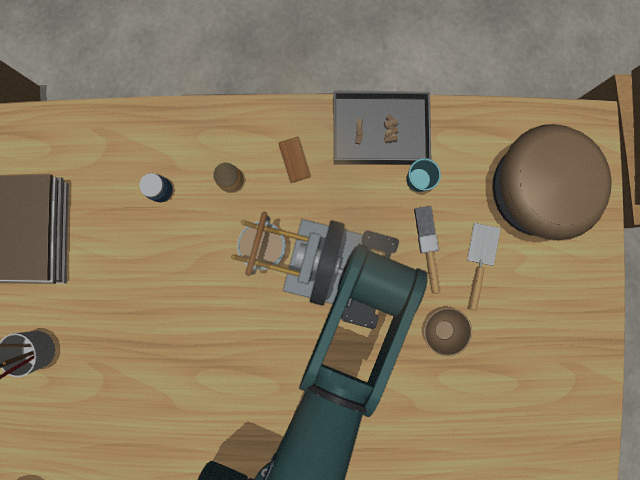

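The pictures show the pail hanging on both prongs, around (595,245) in the crop and (262,243) in the top view. The gripper holds the red handle near the bottom of its circle at (375,285), and the other objects are where they started. Handing in.

```bash
python3 -c "
from bench import robot
print(robot.close_job()); o=robot.get_obs(); print(o['time'],o['tool_pos'],o['wrist_force'],o['width'])"
```

```text
the job is handed in; nothing more can be done
None
the job is handed in; nothing more can be done
```

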